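# Cross-tighten the wing nuts of a mast-foot plate

## Task

Take the slotted key from its stand and tighten the four wing nuts of the sloping mast-foot plate in cross order (always the opposite nut next), in two passes: first only about a twelfth of a turn (30 degrees) on every nut, then round again, in cross order, until each nut is hard against its stop. Turn the nuts only with the key, keeping the gripper off the plate, its nuts, panel and cradle, leave the other things on the bench alone, and at the end stand the key upright in its stand again and let go.

Things in the scene. Friction and masses are not known exactly. Their poses are not given: they have to be found in the camera images.
- key_grip (a point): Steel slotted key (wing-nut wrench, about 0.25 kg), loose, standing upright in its stand. This is the centre of its flat-sided grip block at the top: 40 mm along key x, 24 mm along key y, 38 mm tall; take it across the 24 mm. Key z points up the shaft, away from the jaws. The jaw tips are 87 mm below this point. Turned half round it is the same key.
- stand_in (a point): Centre of the inner floor of the key's stand: a fixed dark wooden box 76 x 76 x 55 mm with one square pocket, 46 mm wide, whose floor is this point. The key stands in it on its jaw tips, so its grip point is 87 mm above the floor.
- fitting_center (a point): Centre of the upper face of the mast-foot plate: fixed black round plate, 152 mm across, on a white deck panel that slopes 30 degrees, low edge towards the robot (give or take the yaw). Axes here are level: z straight up, x level and uphill, so the plate's normal is (-0.5, 0, 0.866). A boss in the middle rises 20 mm; four wing nuts stand in a square ring 50 mm from the centre.
- fitting: Wooden cradle, 240 x 240 x 30 mm deck panel, plate and nuts as one fixed solid. Origin on the bench under the middle of the deck, z up, x level and uphill. Each nut: a straight wing bar 32 mm long, 6 mm thick, rounded on top, 6 to 22 mm above the plate, on a round foot 22 mm across, 6 mm high. With the wing top on the key slot's floor the jaw tips clear the foot by 2 mm.
- tub: Grey screw-top tub, 64 mm across, 85 mm tall, loose, a bystander. Origin at the centre of its underside.
- tape: Hollow roll of grey tape, lying flat, 90 mm across, 48 mm tall, loose, a bystander. Origin at the centre of its underside.
- square: Small try square lying flat: aluminium blade 110 x 28 x 5 mm, dark stock 80 x 18 x 14 mm, loose, a bystander. Origin under the middle of the blade.
- nut_a_top (a point): Steel wing nut a (far left on the plate seen from the robot, opposite nut c): middle of the top of its wings, 22 mm above the plate. z is the plate's normal (30 degrees from vertical), x runs along the 32 x 6 mm wing bar. The key's slot leaves 2.5 mm each side: about 0.2 rad of play from centred before it drives. The nut only turns, it does not rise or sink.
- nut_a (a joint): How far nut a is tightened, rad: grows as it is turned clockwise seen from above the plate (about minus z). 0 to 0.15 at the start; 1.2 is its hard stop. It turns against a steady friction of about 0.12 N m and stays where it is left.
- nut_b_top (a point): Steel wing nut b (near left on the plate seen from the robot, opposite nut d): middle of the top of its wings, 22 mm above the plate. z is the plate's normal (30 degrees from vertical), x runs along the 32 x 6 mm wing bar. The key's slot leaves 2.5 mm each side: about 0.2 rad of play from centred before it drives. The nut only turns, it does not rise or sink.
- nut_b (a joint): How far nut b is tightened, rad: grows as it is turned clockwise seen from above the plate (about minus z). 0 to 0.15 at the start; 1.2 is its hard stop. It turns against a steady friction of about 0.12 N m and stays where it is left.
- nut_c_top (a point): Steel wing nut c (near right on the plate seen from the robot, opposite nut a): middle of the top of its wings, 22 mm above the plate. z is the plate's normal (30 degrees from vertical), x runs along the 32 x 6 mm wing bar. The key's slot leaves 2.5 mm each side: about 0.2 rad of play from centred before it drives. The nut only turns, it does not rise or sink.
- nut_c (a joint): How far nut c is tightened, rad: grows as it is turned clockwise seen from above the plate (about minus z). 0 to 0.15 at the start; 1.2 is its hard stop. It turns against a steady friction of about 0.12 N m and stays where it is left.
- nut_d_top (a point): Steel wing nut d (far right on the plate seen from the robot, opposite nut b): middle of the top of its wings, 22 mm above the plate. z is the plate's normal (30 degrees from vertical), x runs along the 32 x 6 mm wing bar. The key's slot leaves 2.5 mm each side: about 0.2 rad of play from centred before it drives. The nut only turns, it does not rise or sink.
- nut_d (a joint): How far nut d is tightened, rad: grows as it is turned clockwise seen from above the plate (about minus z). 0 to 0.15 at the start; 1.2 is its hard stop. It turns against a steady friction of about 0.12 N m and stays where it is left.
- key_foot (a point): Point between the key's jaw tips (axes as key_grip). Going up from here: two jaws, 14 mm tall, 26 mm long (x), 8 mm thick, with a slot along key x between them, open below, 11 mm wide and 14 mm deep; then a round crown 33 mm across, 10 mm tall; then a 14 mm round shaft up to the grip block.

How it is judged:
On the way, in this order (a step that is already met when the one before it is completed fails the run):
1. first pass: two opposite nuts turned past 0.28 rad while the other two are still below 0.22, none yet past 0.9 (((value of joint each of nut_a, nut_c above 0.28 rad and value of joint each of nut_b, nut_d below 0.22 rad) or (value of joint each of nut_b, nut_d above 0.28 rad and value of joint each of nut_a, nut_c below 0.22 rad)) and value of joint each of nut_a, nut_b, nut_c, nut_d below 0.9 rad), for 0.1 s.
2. first pass done: all four nuts between 0.28 and 0.9 rad (value of joint nut_a between 0.28 and 0.9 rad and value of joint nut_b between 0.28 and 0.9 rad and value of joint nut_c between 0.28 and 0.9 rad and value of joint nut_d between 0.28 and 0.9 rad), for 0.1 s.
3. second pass: two opposite nuts past 1.05 rad (at their stops) while the other two are still below 0.9 (((value of joint each of nut_a, nut_c above 1.05 rad and value of joint each of nut_b, nut_d below 0.9 rad) or (value of joint each of nut_b, nut_d above 1.05 rad and value of joint each of nut_a, nut_c below 0.9 rad))), for 0.1 s.
At the end, for the whole second after the job is handed in: All four nuts are turned past 1.05 rad (their stops are at 1.2), and the key stands in the stand's pocket, upright within 0.2 rad, its grip point within 30 mm of the pocket's centre line and less than 97 mm above its floor (value of joint each of nut_a, nut_b, nut_c, nut_d above 1.05 rad and horizontal distance between key_grip and stand_in below 0.03 m and z of key_grip in the frame of stand_in below 0.097 m and angle between key_grip's own z axis and vertical below 0.2 rad); the robot touches nothing.
It fails at once if the gripper or arm presses on the plate, panel, cradle or nuts (more than 4 N) (contact force between any of the fingers, the arm and fitting above 4 N).
It fails at once if the tub is moved more than 30 mm (distance of tub from where it was at the start of the episode above 0.03 m).
It fails at once if the tape is moved more than 30 mm (distance of tape from where it was at the start of the episode above 0.03 m).
It fails at once if the square is moved more than 30 mm (distance of square from where it was at the start of the episode above 0.03 m).
It also fails if it takes over 72 s, if anything falls off the work surface, if the arm or the gripper's body presses on something with over 40 N, if the wrist force passes 120 N, or if a joint passes its speed limit or range.

## Robot

A 7-joint arm with a two-finger parallel gripper is mounted at the origin on the work surface. World frame = base frame: x ahead of the robot, y to its left, z up, the work surface at z = 0. Lengths are in m, angles in rad, forces in N, time in s.
With the tool pointing down it reaches from about 0.425 to 0.95 m from the base axis. Payload 4.7 kg.
Tool frame: the origin (TCP) lies midway between the tips of the shut fingers; the grasp point (between the pads) lies 19 mm behind it; z points along the fingers, y is the direction in which the jaws open and shut (so a half turn about z gives the same grasp; the last joint's range is limited). The gripper opens to 85 mm and grips with 20 to 120 N. Pads are 22 mm wide; open, the fingers measure 114 mm over their backs; the gripper's body (76 mm by 85 mm) begins 54 mm behind the grasp point. The pads swing forward as they close: fully open they stand 13 mm farther back than shut.
Start: joints at [1.1, 0.469, -0.049, 1.532, 0.024, 1.141, -0.082], TCP at [0.289, -0.61, 0.231] pointing down, gripper open.
Joint ranges: [-2.59, 2.59], [-0.33, 1.99], [-1.39, 1.29], [0.1, 2.45], [-1.04, 4.18], [0.21, 1.99], [-2.66, 2.66]. Speed limits (rad/s): [2.57, 2.57, 3.14, 3.14, 3.14, 3.14, 3.14].

## Interface

Orientations are given as a unit quaternion [w, x, y, z].
In Python, from plant import robot gives the robot as it stands.
- The arm moves only by the tool play_rows, never from a script. Its argument "series" is one flat list of numbers, 5 for each row, row after row: the shift along the tool's x, y, z in mm, then the turn about the tool's z in rad, then the closure, from 0 (fully open) to 1 (shut). In form: [tx, ty, tz, turn, gripper, tx, ty, tz, turn, gripper, ...]. A call has 1 to 10 rows; each row is the pose to reach, as a shift and turn from the pose commanded when the call began, along the tool's axes at that moment; what a row does not reach only later rows make up. A row lasts 1/12 s, in which the tool goes at most 41.7 mm and 7.16 degrees, less where a joint would pass 70% of its speed; a pose out of reach is approached as far as the arm can. A call with a gripper value outside its range is refused whole. The fingers move at their own pace and stop on an object; "newtons" is the grip in N (left out, the last holds). Time passes only in rows, so rows that repeat a pose let the fingers close. It gives the time, the measured TCP pose, the force and the opening at its end, in the units of the state.
- robot.observe(): the state, without advancing time (a new reading comes with each control period).
- robot.get_image(name): name is "scene" or "side" or "wrist"; returns the picture (420x560x3 uint8, red, green, blue); there is no depth.
- robot.camera_params(name): a dict with "K" (3x3 intrinsics, pixels), "k1" (the pictures are not rectified: a ray, as slopes to the right and down, at radius r is drawn at 1 + k1 r^2 times it, then the intrinsics apply), "eye" and "attitude" of the camera in the world. Camera axes: x right, y up, looking along -z (the intrinsics and any distortion apply to the point x, -y, -z); pixel columns grow to the right and rows downward; lengths in m; the calibration is good to about 2 mm. A picture is of the moment at which its call begins: read the wrist's pose just before it. camera_params takes no time and is no camera call; for the wrist camera it gives the pose at the moment of the call.
- robot.job_done(): hands the job in, once; it reports no verdict.
Trained networks look in the newest picture that a camera, given by its name, has taken for a name from the list of things; names that differ only in an ending like _2 or _b are one class to them, and where a whole thing is asked for, a point or a joint stands for the part that bears it (a point fixed in the world has none). Each returns a list of dicts, best first, with "score" (0 to 1); they miss things now and then, are a little off and sometimes report something else, mostly with a low value. They report only what shows in the picture. A call takes as long as a camera call.
- robot.spot_in(label, camera): "position" ([x, y, z] in m, in the coordinates of the camera as it stood for that picture, good to about 4 mm: the middle of the surface that is visible of it).
- robot.masks_of(label, camera): "region" (420x560 bool, what is visible of it).
The state is a dict: "time": time; "q": joint angles; "joint_vel": joint speeds; "effort": joint torques, N m; "tool_pos": TCP position; "tcp_rot": TCP orientation; "ft_force": force on the tool from outside, world axes, zero at the start; "moment": the same for the moment, N m; "grip_width": finger opening in m.
Only numpy, scipy, OpenCV 4.12 (cv2) and the standard library are available. Lean on these libraries where they do the work, as an engineer would, in place of code of your own. Each camera call takes 0.05 s, during which the arm holds its last target.

## Working session

There is one attempt and no reset: what is moved stays moved. The work goes in short steps, Python scripts to look and compute and a tool call to move; the robot and the scene stay as the last step left them, time stands still between calls to the robot, and variables do not carry over. Pictures are saved under pics/ and viewed, and the job is handed in when it is done.

Besides the shell and the picture viewer there is one more tool, called as name(argument=value, ...) on one line, values as JSON. play_rows: Moves the arm, as the interface text tells. Its arguments: {"type":"object","properties":{"series":{"type":"array"},"newtons":{"type":"number"}},"required":["series"]}

```bash
ls; mkdir -p pics; cat > h.py <<'E'
import numpy as np,cv2
from scipy.spatial.transform import Rotation as R
from plant import robot
def rot(q): return R.from_quat([q[1],q[2],q[3],q[0]]).as_matrix()
def cam(n):
    p=robot.camera_params(n); return p
def campose(p):
    a=np.array(p['attitude'],float)
    M=rot(a) if a.size==4 else a.reshape(3,3)
    return M,np.array(p['eye'])
def proj(p,P):
    M,e=campose(p); c=(np.atleast_2d(P)-e)@M
    x=c[:,0]/-c[:,2]; y=-c[:,1]/-c[:,2]; r2=x*x+y*y; s=1+p['k1']*r2
    K=np.array(p['K']); return np.c_[K[0,0]*x*s+K[0,2],K[1,1]*y*s+K[1,2]]
def ray(p,uv):
    K=np.array(p['K']); uv=np.atleast_2d(uv).astype(float)
    d=np.c_[(uv[:,0]-K[0,2])/K[0,0],(uv[:,1]-K[1,2])/K[1,1]]; u=d.copy()
    for _ in range(20): u=d/(1+p['k1']*(u**2).sum(1))[:,None]
    M,e=campose(p); v=np.c_[u[:,0],-u[:,1],-np.ones(len(u))]@M.T
    return e,v
def plane(p,uv,n,d):
    e,v=ray(p,uv); n=np.array(n,float); t=(d-e@n)/(v@n); return e+t[:,None]*v
def save(im,n): cv2.imwrite('pics/'+n,im[:,:,::-1])
E
python3 - <<'E'
from h import *
print(robot.observe())
for n in ['scene','side','wrist']:
    p=robot.camera_params(n); print(n,p)
    im=robot.get_image(n); save(im,n+'0.png')
    for l in ['key_grip','stand_in','fitting_center','nut_a_top','tub','tape','square','key_foot']:
        try:
            M,e=campose(p)
            print(n,l,[(round(d['score'],2),np.round(M@np.array(d['position'])+e,3)) for d in robot.spot_in(l,n)[:5]])
        except Exception as ex: print(l,ex)
print(robot.observe()['time'])
E
```

```text
pics
{'time': 0.0, 'q': array([ 1.10005771,  0.46946187, -0.04858794,  1.53370811,  0.02412276,
        1.14100855, -0.08232287]), 'joint_vel': array([ 2.75168499e-04,  7.69113952e-04, -1.34726966e-03,  9.98720894e-04,
        7.27542800e-05, -1.73447011e-04, -4.77177746e-04]), 'effort': array([ 5.71101839e-05, -5.10312080e+01, -4.65992675e-02, -2.37707144e+01,
        1.07446901e-02,  7.58433889e-03,  1.13819107e-05]), 'tool_pos': array([ 0.28837666, -0.60964032,  0.23024164]), 'tcp_rot': array([-9.63463446e-04,  9.75694579e-01,  2.19132584e-01, -2.66771358e-04]), 'ft_force': array([ 0.35176605, -0.08895729,  0.53564144]), 'moment': array([-0.04912133,  0.04028535,  0.00253137]), 'grip_width': 0.08512338030025601}
scene {'K': array([[492.82960406,   0.        , 281.04769265],
       [  0.        , 492.82960406, 210.34729225],
       [  0.        ,   0.        ,   1.        ]]), 'k1': -0.1271860552734061, 'eye': array([ 1.15160492, -0.45402445,  1.08684141]), 'attitude': array([0.85053307, 0.28888989, 0.15016738, 0.41302045])}
scene key_grip [(0.61, array([ 0.479, -0.292,  0.109]))]

[... 1113 characters left out ...]
pe [(0.87, array([0.58 , 0.313, 0.039])), (0.19, array([ 0.468, -0.256,  0.041]))]
side square [(0.75, array([ 0.563, -0.3  ,  0.005])), (0.7, array([ 0.524, -0.071,  0.1  ]))]
side key_foot [(0.64, array([ 0.47 , -0.283,  0.1  ]))]
wrist {'K': array([[375.05056351,   0.        , 279.89487828],
       [  0.        , 375.05056351, 211.82794451],
       [  0.        ,   0.        ,   1.        ]]), 'k1': 0.007916498348547275, 'eye': array([ 0.36671118, -0.57462144,  0.37359268]), 'attitude': array([ 0.83322574, -0.13984678,  0.08865913, -0.52755786])}
wrist key_grip []
wrist stand_in []
wrist fitting_center []
wrist nut_a_top []
wrist tub []
wrist tape []
wrist square []
wrist key_foot []
1.35
```

play_rows(series=[210, -210, -50, 0, 0, 210, -210, -50, 0, 0, 210, -210, -50, 0, 0, 210, -210, -50, 0, 0, 210, -210, -50, 0, 0, 210, -210, -50, 0, 0, 210, -210, -50, 0, 0, 210, -210, -50, 0, 0, 210, -210, -50, 0, 0])

```text
time: 2.1
tool_pos: [0.3909, -0.3269, 0.2826]
tcp_rot: [0.001, 0.975, 0.223, 0.001]
ft_force: [-0.4, 0.3, 0.3]
grip_width: 0.0852
```

```bash
cat > look.py <<'E'
import sys
from h import *
n=sys.argv[1]
s=robot.observe();p=robot.camera_params('wrist')
im=robot.get_image('wrist'); save(im,n+'.png')
import pickle; pickle.dump((s,p,im),open(n+'.pkl','wb'))
print(s['time'],s['tool_pos'],s['tcp_rot'],p['eye'],p['attitude'])
M,e=campose(p); print('cam look',-M[:,2])
for l in sys.argv[2:]:
    print(l,[(round(d['score'],2),np.round(M@np.array(d['position'])+e,3)) for d in robot.spot_in(l,'wrist')[:6]])
E
python3 look.py w1 key_grip stand_in
```

```text
2.1 [ 0.39092909 -0.32694958  0.28257934] [5.69715416e-04 9.74871570e-01 2.22764284e-01 1.08267575e-03] [ 0.46837612 -0.29073787  0.42498178] [ 0.83525684 -0.13981646  0.08703362 -0.52461654]
cam look [-0.2920909  -0.14224676 -0.94575301]
key_grip [(0.91, array([ 0.473, -0.289,  0.119])), (0.36, array([ 0.457, -0.137,  0.038]))]
stand_in [(0.81, array([ 0.479, -0.282,  0.051]))]
```

```bash
python3 - <<'E'
from h import *
import pickle
s,p,im=pickle.load(open('w1.pkl','rb'))
m=robot.masks_of('key_grip','wrist')[0]['region'].astype(np.uint8)
c,_=cv2.findContours(m,0,1)[-2:] if False else (cv2.findContours(m,cv2.RETR_EXTERNAL,cv2.CHAIN_APPROX_NONE)[0],0)
c=max(c,key=cv2.contourArea); r=cv2.minAreaRect(c);print(r,cv2.boxPoints(r))
crop=im[0:170,200:370]; big=cv2.resize(crop,None,fx=4,fy=4,interpolation=cv2.INTER_CUBIC); 
save(big[:600],'w1k.png')
mm=cv2.resize((m*255)[0:170,200:370],None,fx=4,fy=4)[:600]
for z in (.10,.105,.11,.115,.12,.125):
    P=plane(p,cv2.boxPoints(r),[0,0,1],z); print(z,P.mean(0),np.linalg.norm(P[1]-P[0]),np.linalg.norm(P[2]-P[1]),np.arctan2(*(P[1]-P[0])[[1,0]]))
mk=robot.masks_of('stand_in','wrist')
cv2.imwrite('pics/msk.png',mm)
E
```

```text
((112.5, 20.5), (41.0, 95.0), 90.0) [[ 65.   0.]
 [160.   0.]
 [160.  41.]
 [ 65.  41.]]
0.1 [ 0.45289758 -0.15432788  0.1       ] 0.07237887639378171 0.02874103865400792 -1.117703278378159
0.105 [ 0.45313572 -0.15642661  0.105     ] 0.07126529280456788 0.02829884404452082 -1.1177032783781593
0.11 [ 0.45337387 -0.15852534  0.11      ] 0.07015170921535405 0.027856649435033725 -1.1177032783781593
0.115 [ 0.45361201 -0.16062408  0.115     ] 0.06903812562614027 0.027414454825546636 -1.1177032783781597
0.12 [ 0.45385016 -0.16272281  0.12      ] 0.06792454203692644 0.026972260216059547 -1.117703278378159
0.125 [ 0.4540883  -0.16482154  0.125     ] 0.06681095844771266 0.02653006560657243 -1.1177032783781595
```

```bash
python3 - <<'E'
from h import *
import pickle
s,p,im=pickle.load(open('w1.pkl','rb'))
C=np.array([[352,200],[433,287],[293,432],[212,345]])/4+[200,0]
for z in (.10,.105,.11,.115,.12,.125,.13):
    P=plane(p,C,[0,0,1],z); e=P[1]-P[0];f=P[2]-P[1]; print(z,P.mean(0),np.linalg.norm(e),np.linalg.norm(f),np.arctan2(f[1],f[0]),np.arctan2(e[1],e[0]))
# stand outer corners
C=np.array([[285,72],[530,300],[345,530],[105,320]])/4+[200,0]
for z in (.045,.05,.055):
    P=plane(p,C,[0,0,1],z); e=P[1]-P[0];f=P[2]-P[1]; print(z,P.mean(0),np.linalg.norm(e),np.linalg.norm(f),np.arctan2(f[1],f[0]),np.arctan2(e[1],e[0]))
T=rot(s['tcp_rot']);print(T)
E
```

```text
0.1 [ 0.47118503 -0.29036283  0.1       ] 0.02316268216321213 0.04024193179681878 2.8018936841100284 -1.8966303316907103
0.105 [ 0.47114181 -0.2903686   0.105     ] 0.022806313233155875 0.03962279045227244 2.8018936841100275 -1.8966303316907087
0.11 [ 0.4710986  -0.29037437  0.11      ] 0.02244994430309959 0.0390036491077261 2.801893684110027 -1.8966303316907103
0.115 [ 0.47105538 -0.29038014  0.115     ] 0.022093575373043284 0.03838450776317975 2.8018936841100275 -1.8966303316907096
0.12 [ 0.47101216 -0.29038591  0.12      ] 0.02173720644298698 0.03776536641863344 2.801893684110029 -1.8966303316907087
0.125 [ 0.47096895 -0.29039168  0.125     ] 0.021380837512930725 0.03714622507408718 2.801893684110027 -1.8966303316907072
0.13 [ 0.47092573 -0.29039745  0.13      ] 0.021024468582874437 0.03652708372954077 2.801893684110027 -1.8966303316907087
0.045 [ 0.4724456  -0.28858144  0.045     ] 0.07553897976525373 0.06933476424682077 2.9092860665225477 -1.8191981655172604
0.05 [ 0.47239206 -0.28860982  0.05      ] 0.07454499817384067 0.06842242098350856 2.9092860665225477 -1.8191981655172604
0.055 [ 0.47233851 -0.28863819  0.055     ] 0.07355101658242762 0.06751007772019642 2.9092860665225473 -1.819198165517261
[[ 9.00749803e-01  4.34331900e-01  2.36476410e-03]
 [ 4.34334368e-01 -9.00751499e-01 -6.28435749e-04]
 [ 1.85711512e-03  1.59316170e-03 -9.99997006e-01]]
```

play_rows(series=[44, 1, 40, 0.125, 0, 66, 1.5, 80, 0.25, 0, 88, 2, 112, 0.375, 0, 88, 2, 112, 0.5, 0, 88, 2, 112, 0.625, 0, 88, 2, 112, 0.75, 0, 88, 2, 112, 0.782, 0, 88, 2, 112, 0.782, 0])

```text
time: 3.02
tool_pos: [0.4685, -0.2961, 0.1685]
tcp_rot: [0.0, 0.985, -0.171, -0.001]
ft_force: [0.4, -0.8, -0.1]
grip_width: 0.0853
```

```bash
python3 look.py w2 key_grip stand_in; python3 -c "
from h import *
print(robot.observe()['q'])"
```

```text
3.0167 [ 0.46853198 -0.29606256  0.16848663] [ 1.10488353e-04  9.85339810e-01 -1.70601799e-01 -6.87445828e-04] [ 0.54999509 -0.3251404   0.31060521] [-0.56814199  0.09570635 -0.13628526  0.80590403]
cam look [-0.30911902  0.11091609 -0.94453324]
key_grip [(0.97, array([ 0.478, -0.292,  0.12 ]))]
stand_in [(0.81, array([ 0.488, -0.297,  0.051])), (0.36, array([ 0.563, -0.303,  0.005]))]
[ 0.55795695  0.34034573 -0.08930152  1.88764311  0.03784141  0.91555213
 -1.46084007]
```

```bash
python3 - <<'E'
from h import *
import pickle
s,p,im=pickle.load(open('w2.pkl','rb'))
crop=im[130:290,200:345]; save(cv2.resize(crop,None,fx=3.7,fy=3.7,interpolation=cv2.INTER_CUBIC),'w2k.png')
for i in range(4):
    print(robot.observe()['tool_pos'],robot.observe()['time']); robot.get_image('wrist')
E
```

```text
[ 0.46869661 -0.2955908   0.16906716] 3.1667
[ 0.46883964 -0.29543255  0.16921176] 3.2167
[ 0.46887156 -0.29523509  0.16925655] 3.2667
[ 0.46890982 -0.2951385   0.16934256] 3.3167
```

```bash
cat >> h.py <<'E'
def tri(obs):
    A=np.zeros((3,3));b=np.zeros(3)
    for p,uv in obs:
        e,v=ray(p,uv);v=v[0]/np.linalg.norm(v[0]);Q=np.eye(3)-np.outer(v,v);A+=Q;b+=Q@e
    X=np.linalg.solve(A,b);return X,[np.round(proj(p,X)[0]-uv,2) for p,uv in obs]
E
python3 - <<'E'
from h import *
import pickle
s1,p1,_=pickle.load(open('w1.pkl','rb'))
s2,p2,_=pickle.load(open('w2.pkl','rb'))
print(tri([(p1,(280.6,79)),(p2,(269.05,243.8))]))
C=np.array([[177,300],[330,302],[333,542],[182,540]])/3.7+[200,130]
for z in (.11,.115,.12):
    P=plane(p2,C,[0,0,1],z); e=P[1]-P[0];f=P[2]-P[1]; print(z,P.mean(0),np.linalg.norm(e),np.linalg.norm(f),np.arctan2(f[1],f[0]),np.arctan2(e[1],e[0]))
T=rot(robot.observe()['tcp_rot']);print(T)
E
```

```text
(array([ 0.47129592, -0.29042462,  0.11832041]), [array([0.05, 0.07]), array([-0.11, -0.01])])
0.11 [ 0.46727201 -0.28878216  0.11      ] 0.023405089225922205 0.04135764361756992 2.818721782373476 -1.9272064021790531
0.115 [ 0.46933385 -0.28968838  0.115     ] 0.02282172728809257 0.04032682186372296 2.818721782373477 -1.9272064021790527
0.12 [ 0.47139569 -0.29059459  0.12      ] 0.02223836535026301 0.0392960001098759 2.818721782373477 -1.9272064021790536
[[ 9.42634908e-01 -3.33825367e-01  2.32088387e-04]
 [-3.33825352e-01 -9.42634937e-01 -1.02160110e-04]
 [ 2.52878258e-04  1.88226989e-05 -9.99999968e-01]]
```

play_rows(series=[1, -5, 30, 0, 0, 1, -5, 60, 0, 0, 1, -5, 90, 0, 0, 1, -5, 90, 0, 0, 1, -5, 90, 0, 0, 1, -5, 90, 0, 1, 1, -5, 90, 0, 1, 1, -5, 90, 0, 1, 1, -5, 90, 0, 1, 1, -5, 90, 0, 1], newtons=110)

```text
time: 4.2
tool_pos: [0.4722, -0.2907, 0.0803]
tcp_rot: [0.0, 0.986, -0.169, 0.001]
ft_force: [0.6, -0.3, -0.9]
grip_width: 0.0251
```

play_rows(series=[0, 0, 0, 0, 1, 0, 0, 0, 0, 1, 0, 0, 0, 0, 1, 0, 0, 0, 0, 1])

```text
time: 4.53
tool_pos: [0.4726, -0.2909, 0.0805]
tcp_rot: [0.0, 0.986, -0.169, 0.001]
ft_force: [-0.5, -0.9, 6.1]
grip_width: 0.0228
```

play_rows(series=[0, 0, -41, 0, 1, 0, 0, -82, 0, 1, 0, 0, -120, 0, 1, -20, -50, -150, -0.05, 1, -40, -85, -170, -0.1, 1, -55, -120, -200, -0.16, 1, -65, -160, -220, -0.22, 1, -80, -195, -220, -0.28, 1, -99, -232, -220, -0.34, 1, -99, -242, -220, -0.34, 1])

```text
time: 5.37
tool_pos: [0.4578, -0.0265, 0.2999]
tcp_rot: [0.0, 1.0, 0.001, 0.0]
ft_force: [1.1, 0.1, -3.3]
grip_width: 0.0232
```

play_rows(series=[0, 0, 0, 0, 1, 0, 0, 0, 0, 1, 0, 0, 0, 0, 1])

```text
time: 5.62
tool_pos: [0.4585, -0.0298, 0.2987]
tcp_rot: [0.0, 1.0, -0.0, -0.001]
ft_force: [-0.3, -0.4, -2.2]
grip_width: 0.0229
```

```bash
python3 look.py w3 nut_a_top key_foot fitting_center; python3 -c "
from h import *
print(robot.observe())"
```

```text
5.6167 [ 0.45854742 -0.02982899  0.29868531] [ 3.62686455e-04  9.99999668e-01 -2.22739479e-04 -6.94158616e-04] [ 0.5449353 -0.0303922  0.4408202] [-0.69712813  0.11762874 -0.11768971  0.69737005]
cam look [-3.28151129e-01  1.41949223e-04 -9.44625226e-01]
nut_a_top [(0.9, array([ 0.592, -0.007,  0.137]))]
key_foot [(0.81, array([ 0.469, -0.03 ,  0.339]))]
fitting_center [(0.71, array([ 0.548, -0.037,  0.099]))]
{'time': 5.8167, 'q': array([ 0.28091597,  0.07147318, -0.32207325,  1.9112893 ,  0.02464906,
        1.16360943, -1.62393579]), 'joint_vel': array([-2.12322923e-03, -1.54875502e-05, -7.42341407e-03, -3.49899982e-03,
       -2.50844748e-03, -4.95301112e-04, -7.56052588e-04]), 'effort': array([-1.51720382e-01, -2.85990071e+01, -5.79046346e-01, -2.50693738e+01,
        4.29479725e-03,  1.58329331e-02,  1.45256297e-03]), 'tool_pos': array([ 0.45893276, -0.03060532,  0.2988274 ]), 'tcp_rot': array([ 3.45322691e-05,  9.99998776e-01, -1.48142879e-03, -5.01491474e-04]), 'ft_force': array([-0.31612095,  0.22343313, -2.76150423]), 'moment': array([-0.0490295 , -0.00332904, -0.00502715]), 'grip_width': 0.022619398296172814}
```

play_rows(series=[40, 0, 0, 0, 1, 60, 0, 0, 0, 1, 60, 0, 0, 0, 1, 60, 0, 0, 0, 1, 60, 0, 0, 0, 1])

```text
time: 6.23
tool_pos: [0.5184, -0.0299, 0.2987]
tcp_rot: [0.0, 1.0, -0.001, -0.001]
ft_force: [-0.3, 0.1, -2.4]
grip_width: 0.0231
```

```bash
python3 look.py w4 nut_a_top fitting_center; python3 - <<'E'
from h import *
import pickle
for n,(r0,r1,c0,c1) in {'w3':(0,145,190,400),'w4':(0,230,180,440)}.items():
    im=pickle.load(open(n+'.pkl','rb'))[2][r0:r1,c0:c1]
    k=min(790/(c1-c0),590/(r1-r0)); print(n,k)
    save(cv2.resize(im,None,fx=k,fy=k,interpolation=cv2.INTER_CUBIC),n+'c.png')
E
```

```text
6.2333 [ 0.51843418 -0.02986875  0.29873667] [ 1.54826112e-05  9.99999363e-01 -6.86101152e-04 -8.96125383e-04] [ 0.60490422 -0.03060328  0.4408186 ] [-0.69681475  0.11745731 -0.11814459  0.69763517]
cam look [-0.3285345   0.00115167 -0.94449127]
nut_a_top [(0.62, array([ 0.593, -0.008,  0.135]))]
fitting_center [(0.82, array([ 0.594, -0.036,  0.123])), (0.53, array([ 0.565, -0.301,  0.004]))]
w3 3.761904761904762
w4 2.5652173913043477
```

```bash
cat > fit.py <<'E'
from h import *
import pickle,sys
from scipy.optimize import minimize
c30,s30=np.cos(np.pi/6),.5
def frame(yaw):
    Rz=R.from_euler('z',yaw).as_matrix()
    X=Rz@np.array([c30,0,s30]);Y=Rz@np.array([0,1,0]);N=Rz@np.array([-s30,0,c30])
    return np.c_[X,Y,N]
SG={'a':(1,1),'b':(-1,1),'c':(-1,-1),'d':(1,-1)}
def nutc(C,F,k): return C+F@np.array([SG[k][0]*.05/2**.5,SG[k][1]*.05/2**.5,0])
th=np.linspace(0,2*np.pi,25)[:-1]
def hulls(C,F,k,ang):
    o=nutc(C,F,k)
    foot=np.vstack([np.c_[.011*np.cos(th),.011*np.sin(th),0*th+h] for h in (0,.006)])
    u=np.array([np.cos(ang),np.sin(ang),0]);v=np.array([-np.sin(ang),np.cos(ang),0])
    bar=[]
    for h,w in ((.006,.003),(.019,.003),(.0215,.0017),(.022,.0005)):
        for a in(-1,1):
            for b in(-1,1): bar.append(a*.016*u+b*w*v+np.array([0,0,h]))
    return [o+foot@F.T,o+np.array(bar)@F.T]
def render(p,C,yaw,angs,sub=4):
    F=frame(yaw); m=np.zeros((420,560),np.uint8)
    for k,a in zip('abcd',angs):
        for H in hulls(C,F,k,a):
            q=proj(p,H); h=cv2.convexHull(np.round(q*16).astype(np.int32).reshape(-1,1,2))
            cv2.fillConvexPoly(m,h,255,cv2.LINE_AA,4)
    return m
def discs(p,C,yaw):
    F=frame(yaw); e=lambda r,h:proj(p,C+np.c_[r*np.cos(th),r*np.sin(th),0*th+h]@F.T)
    return e(.074,0),e(.017,0),e(.017,.02)
def seg(im,p,C,yaw):
    g=im.max(2).astype(int); sat=g-im.min(2); m=((g>38)&(sat<25)).astype(np.uint8)*255
    pl,b0,b1=discs(p,C,yaw); roi=np.zeros_like(m)
    cv2.fillConvexPoly(roi,cv2.convexHull(np.round(pl).astype(np.int32)),255)
    cv2.fillConvexPoly(roi,cv2.convexHull(np.round(np.r_[b0,b1]).astype(np.int32)),0)
    return m,roi
def fitall(names,x0,fixed=None,iters=2):
    D=[pickle.load(open(n+'.pkl','rb')) for n in names]
    x=np.array(x0,float)
    for sg in (3,1.5)[:iters]:
        S=[]
        for s,p,im in D:
            m,roi=seg(im,p,x[:3],x[3]); S.append((p,cv2.GaussianBlur(m&roi,(0,0),sg).astype(float)/255,cv2.GaussianBlur(roi,(0,0),1)/255.))
        if fixed is None:
            f=lambda y:sum((((cv2.GaussianBlur(render(p,y[:3]*.01,y[3]*.1,y[4:]*.3),(0,0),sg)/255.-m)**2)*roi).sum() for p,m,roi in S)
            y=x/np.r_[[.01]*3,.1,[.3]*4]
        else:
            f=lambda y:sum((((cv2.GaussianBlur(render(p,fixed[:3],fixed[3],y*.3),(0,0),sg)/255.-m)**2)*roi).sum() for p,m,roi in S)
            y=x[4:]/.3
        for _ in range(2): 
            r=minimize(f,y,method='Powell',options=dict(xtol=1e-3,ftol=1e-5)); y=r.x
        x=np.r_[y[:3]*.01,y[3]*.1,y[4:]*.3] if fixed is None else np.r_[fixed[:4],y*.3]
        print(sg,r.fun,np.round(x,4))
    return x,D
def overlay(D,x,name):
    for i,(s,p,im) in enumerate(D):
        o=im.copy(); m=render(p,x[:3],x[3],x[4:]); cs,_=cv2.findContours((m>127).astype(np.uint8),0,2)
        cv2.drawContours(o,cs,-1,(255,0,0),1)
        for q in discs(p,x[:3],x[3]): cv2.polylines(o,[np.round(q).astype(np.int32)],True,(0,255,0),1)
        save(cv2.resize(o[:230,170:430],None,fx=2.5,fy=2.5,interpolation=cv2.INTER_NEAREST),f'{name}{i}.png')
E
python3 - <<'E'
from fit import *
# initial: angles in plate frame (ccw from uphill)
x0=[.58,-.035,.115,0.0, .6,-.35,0.0,-.9]
x,D=fitall(['w3','w4'],x0)
overlay(D,x,'ov'); np.save('fit.npy',x)
for s,p,im in D:
    m,roi=seg(im,p,x[:3],x[3]); 
cv2.imwrite('pics/seg.png',cv2.resize((m&roi)[:230,170:430],None,fx=2.5,fy=2.5))
E
```

```text
3 786.1042419582212 [ 0.5619 -0.0401  0.107  -0.0327  0.5304 -0.3942  0.0171 -0.7804]
1.5 1186.5922302583472 [ 0.5619 -0.0401  0.107  -0.0327  0.5303 -0.4082  0.0316 -0.772 ]
```

```bash
sed -i 's/return e(.074,0),e(.017,0),e(.017,.02)/return np.r_[e(.074,0),e(.068,.022)],e(.0265,0),e(.0265,.02)/' fit.py
python3 - <<'E'
from fit import *
x,D=fitall(['w3','w4'],np.load('fit.npy'))
overlay(D,x,'ovb'); np.save('fit.npy',x)
x2,_=fitall(['w4'],x)
F=frame(x[3])
for k,a in zip('abcd',x[4:]):
    o=nutc(x[:3],F,k); t=o+F@[0,0,.022]; u=F@[np.cos(a),np.sin(a),0]
    print(k,np.round(t,4),np.round(u,3),'horiz yaw',round(np.arctan2(u[1],u[0]),3))
E
```

```text
3 44.41901120986649 [ 0.562  -0.0401  0.1061 -0.0325  0.5236 -0.4092  0.018  -0.7662]
1.5 84.3065746960068 [ 0.562  -0.0401  0.1061 -0.0325  0.5236 -0.4092  0.018  -0.7662]
3 21.88316089588469 [ 0.5619 -0.0402  0.1061 -0.0325  0.5239 -0.4062  0.0182 -0.7765]
1.5 50.81313624473241 [ 0.5619 -0.0402  0.1061 -0.0325  0.5199 -0.4249  0.0182 -0.7766]
a [ 0.5828 -0.0054  0.1429] [0.766 0.475 0.433] horiz yaw 0.555
b [ 0.5216 -0.0034  0.1075] [ 0.781 -0.423  0.459] horiz yaw -0.497
c [ 0.5193 -0.0741  0.1075] [ 0.866 -0.01   0.5  ] horiz yaw -0.012
d [ 0.5805 -0.0761  0.1429] [ 0.601 -0.713  0.36 ] horiz yaw -0.871
```

```bash
cat > key.py <<'E'
from h import *
import pickle,sys
def keyov(n,off=(-.0014,0,-.069),tilt=0):
    s,p,im=pickle.load(open(n+'.pkl','rb'))
    T=rot(s['tcp_rot']);t=np.array(s['tool_pos'])
    up=-T[:,2]
    B=np.c_[T[:,0],-T[:,1],up]  # key axes
    base=t+T[:,0]*off[0]+T[:,1]*off[1]+up*off[2]
    o=cv2.resize(im,None,fx=4,fy=4,interpolation=cv2.INTER_CUBIC)
    def box(x0,x1,y0,y1,z0,z1,col):
        for a in ((z0,),(z1,)):
            q=np.array([[x0,y0,a[0]],[x1,y0,a[0]],[x1,y1,a[0]],[x0,y1,a[0]]])
            uv=proj(p,base+q@B.T); cv2.polylines(o,[np.round(uv*4+1.5).astype(np.int32)],True,col,1)
    box(-.013,.013,.0055,.0135,0,.014,(255,0,0));box(-.013,.013,-.0135,-.0055,0,.014,(255,0,0))
    box(-.02,.02,-.012,.012,.068,.106,(0,255,0))
    th=np.linspace(0,6.3,40)
    for z in (.014,.024):
        uv=proj(p,base+np.c_[.0165*np.cos(th),.0165*np.sin(th),0*th+z]@B.T); cv2.polylines(o,[np.round(uv*4+1.5).astype(np.int32)],True,(255,255,0),1)
    return o
if __name__=='__main__':
    o=keyov(sys.argv[1]); c=o[4*200:4*345,4*200:4*360]; save(c,sys.argv[1]+'key.png'); print(c.shape)
E
python3 key.py w3; python3 -c "
from h import *
s=robot.observe();print(s['tool_pos'],s['time'])"
```

```text
(580, 640, 3)
[ 0.51835858 -0.02952488  0.29935413] 6.3833
```

```bash
cat > eng.py <<'E'
import numpy as np
c,s=np.cos(np.pi/6),.5
X=np.array([c,0,s]);Y=np.array([0,1.,0]);N=np.array([-s,0,c])
# bar sample pts (surface) mm, origin nut top
g=[]
for l in np.linspace(-16,16,33):
    for h in np.linspace(-16,0,17):
        w=3 if h<-3 else np.sqrt(max(9-(h+3)**2,0))
        for b in np.linspace(-w,w,5): g.append((l,b,h))
G=np.array(g)
# foot points
th=np.linspace(0,6.28,40)
FT=np.vstack([np.c_[r*np.cos(th),r*np.sin(th),0*th-16] for r in (5,8,11)])
def bar(phi): return G@np.array([[np.cos(phi),np.sin(phi),0],[-np.sin(phi),np.cos(phi),0],[0,0,1]])@np.stack([X,Y,N])
def key(P,th,cx,cy,tz):
    q=P-np.array([cx,cy,tz]); k=q[:,0]*np.cos(th)+q[:,1]*np.sin(th); m=-q[:,0]*np.sin(th)+q[:,1]*np.cos(th); z=q[:,2]
    j=(np.abs(k)<13)&(np.abs(m)>5.5)&(np.abs(m)<13.5)&(z>0)&(z<14)
    cr=(np.hypot(k,m)<16.5)&(z>=14)&(z<24)
    return j.any(),cr.any()
PH=np.arange(-2.3,0.9,.03)
BARS=[bar(f) for f in PH]
foot=FT@np.stack([X,Y,N])
def interval(th,cx,cy,tz):
    ok=[];crn=[]
    for f,B in zip(PH,BARS):
        j,cr=key(B,th,cx,cy,tz)
        if not(j or cr): ok.append(f)
    return (min(ok),max(ok),len(ok)) if ok else None
if __name__=='__main__':
    for cx,cy,tz in ((2,0,-3),(2,0,-5),(4,0,-3),(2,2,-3),(2,-2,-3),(-1,0,-3),(2,0,-1)):
        print(cx,cy,tz,key(foot,0,cx,cy,tz))
        for t in np.arange(0.8,-2.2,-.2):
            i=interval(t,cx,cy,tz); print('  %.1f'%t, None if i is None else '%.2f %.2f (centre %.2f) n%d'%(i[0],i[1],np.arctan2(np.sin(t)*1,np.cos(t)/c),i[2]), end=';')
        print()
E
python3 eng.py
```

```text
2 0 -3 (np.False_, np.False_)
  0.8 -2.30 0.88 (centre 0.73) n10;  0.6 0.46 0.67 (centre 0.53) n8;  0.4 0.25 0.49 (centre 0.35) n9;  0.2 0.04 0.31 (centre 0.17) n10;  0.0 -0.14 0.13 (centre 0.00) n10;  -0.2 -0.32 -0.02 (centre -0.17) n11;  -0.4 -0.50 -0.26 (centre -0.35) n9;  -0.6 -0.68 -0.47 (centre -0.53) n8;  -0.8 -0.89 -0.68 (centre -0.73) n8;  -1.0 -1.10 -0.89 (centre -0.93) n8;  -1.2 -1.31 -1.07 (centre -1.15) n9;  -1.4 -1.55 -1.25 (centre -1.37) n11;  -1.6 -1.76 -1.46 (centre -1.60) n11;  -1.8 -1.94 -1.67 (centre -1.83) n10;  -2.0 -2.12 -1.91 (centre -2.06) n8;
2 0 -5 (np.False_, np.False_)
  0.8 -2.30 0.88 (centre 0.73) n8;  0.6 0.52 0.67 (centre 0.53) n6;  0.4 0.28 0.49 (centre 0.35) n8;  0.2 0.04 0.31 (centre 0.17) n10;  0.0 -0.14 0.13 (centre 0.00) n10;  -0.2 -0.32 -0.02 (centre -0.17) n11;  -0.4 -0.50 -0.26 (centre -0.35) n9;  -0.6 -0.68 -0.53 (centre -0.53) n6;  -0.8 -0.89 -0.71 (centre -0.73) n7;  -1.0 -1.10 -0.95 (centre -0.93) n6;  -1.2 -1.31 -1.16 (centre -1.15) n6;  -1.4 -1.49 -1.34 (centre -1.37) n6;  -1.6 -1.67 -1.52 (centre -1.60) n6;  -1.8 -1.85 -1.67 (centre -1
[... 2068 characters left out ...]
 -0.53) n9;  -0.8 -0.92 -0.86 (centre -0.73) n3;  -1.0 None;  -1.2 None;  -1.4 None;  -1.6 None;  -1.8 None;  -2.0 None;
2 0 -1 (np.False_, np.False_)
  0.8 -2.30 0.88 (centre 0.73) n11;  0.6 0.43 0.67 (centre 0.53) n9;  0.4 0.22 0.49 (centre 0.35) n10;  0.2 0.04 0.31 (centre 0.17) n10;  0.0 -0.14 0.13 (centre 0.00) n10;  -0.2 -0.32 -0.02 (centre -0.17) n11;  -0.4 -0.50 -0.23 (centre -0.35) n10;  -0.6 -0.68 -0.44 (centre -0.53) n9;  -0.8 -0.89 -0.65 (centre -0.73) n9;  -1.0 -1.10 -0.83 (centre -0.93) n10;  -1.2 -1.31 -1.01 (centre -1.15) n11;  -1.4 -1.64 -1.19 (centre -1.37) n16;  -1.6 -1.82 -1.37 (centre -1.60) n16;  -1.8 -2.00 -1.55 (centre -1.83) n16;  -2.0 -2.18 -1.91 (centre -2.06) n10;
```

play_rows(series=[4, 0, 0, -0.12, 1, 8, 0, 0, -0.24, 1, 12, 0, 0, -0.36, 1, 17, 0, 0, -0.48, 1, 17, 0, 0, -0.6, 1, 17, 0, 0, -0.72, 1, 17, 0, 0, -0.84, 1, 17, 0, 0, -0.96, 1, 17, 0, 0, -1.08, 1, 17, 0, 0, -1.2, 1])

```text
time: 7.22
tool_pos: [0.5355, -0.0294, 0.2996]
tcp_rot: [0.0, 0.824, 0.567, -0.0]
ft_force: [1.2, -0.6, -2.5]
grip_width: 0.0229
```

play_rows(series=[0, 0, 0, -0.12, 1, 0, 0, 0, -0.24, 1, 0, 0, 0, -0.36, 1, 0, 0, 0, -0.48, 1, 0, 0, 0, -0.6, 1, 0, 0, 0, -0.72, 1, 0, 0, 0, -0.84, 1, 0, 0, 0, -0.96, 1, 0, 0, 0, -1.08, 1, 0, 0, 0, -1.2, 1])

```text
time: 8.05
tool_pos: [0.5355, -0.0294, 0.2996]
tcp_rot: [0.0, 0.36, 0.933, -0.0]
ft_force: [-0.2, -0.1, -2.6]
grip_width: 0.0229
```

play_rows(series=[0, 0, 0, -0.12, 1, 0, 0, 0, -0.24, 1, 0, 0, 0, -0.36, 1, 0, 0, 0, -0.48, 1, 0, 0, 0, -0.6, 1, 0, 0, 0, -0.72, 1, 0, 0, 0, -0.74, 1, 0, 0, 0, -0.74, 1, 0, 0, 0, -0.74, 1])

```text
time: 8.8
tool_pos: [0.5359, -0.0294, 0.2994]
tcp_rot: [0.0, 0.002, 1.0, -0.0]
ft_force: [0.3, -0.7, -1.9]
grip_width: 0.0231
```

```bash
python3 look.py w5 nut_a_top; python3 key.py w5; python3 -c "
from fit import *
print(robot.observe()['q'])
x,D=fitall(['w5'],np.load('fit.npy')); overlay(D,x,'ovc'); np.save('fit5.npy',x)"
```

```text
8.8 [ 0.53586822 -0.02941849  0.2994376 ] [ 6.19693919e-05  2.27862405e-03  9.99997366e-01 -2.68048231e-04] [ 0.45281371 -0.02958519  0.44166094] [ 0.69877779 -0.1180726  -0.1177178   0.6956371 ]
cam look [ 0.32878854 -0.00123528 -0.94440276]
nut_a_top [(0.75, array([0.437, 0.264, 0.007])), (0.49, array([ 0.589, -0.002,  0.143]))]
(580, 640, 3)
[ 0.60944227  0.27072245 -0.77057804  1.73855082  0.20068462  1.21310874
  1.35362883]
3 2745.903978349202 [ 0.5634 -0.0413  0.1068 -0.0467  0.6202 -0.3915  0.0086 -0.7584]
1.5 3101.9264932492033 [ 0.5626 -0.0408  0.107  -0.0408  0.6209 -0.4027  0.0086 -0.7577]
```

```bash
cat > key2.py <<'E'
from h import *
import pickle,sys
# key pose relative to camera body: params o=(x along tool x, y along tool y, z of tips) relative to eye, yaw from tcp
def keyov(n,o):
    s,p,im=pickle.load(open(n+'.pkl','rb'))
    M,e=campose(p); ty=-M[:,0] if False else None
    # tool axes from camera attitude: right axis = ∓tool y
    T=rot(s['tcp_rot']); x=T[:,0].copy();x[2]=0;x/=np.linalg.norm(x); up=np.array([0,0,1.]); y=np.cross(-up,x)
    base=e+x*o[0]+y*o[1]+up*o[2]; B=np.c_[x,-y,up]
    img=cv2.resize(im,None,fx=4,fy=4,interpolation=cv2.INTER_CUBIC)
    def pl(q,col): cv2.polylines(img,[np.round(proj(p,base+q@B.T)*4+1.5).astype(np.int32)],True,col,1)
    for (x0,x1,y0,y1,zs,col) in ((-.013,.013,.0055,.0135,(0,),(255,0,0)),(-.013,.013,-.0135,-.0055,(0,),(255,0,0)),(-.02,.02,-.012,.012,(.068,.106),(0,255,0))):
        for z in zs: pl(np.array([[x0,y0,z],[x1,y0,z],[x1,y1,z],[x0,y1,z]]),col)
    t=np.linspace(0,6.28,40)
    for z in (.014,.024): pl(np.c_[.0165*np.cos(t),.0165*np.sin(t),0*t+z],(255,255,0))
    return img
if __name__=='__main__':
    o=eval(sys.argv[1]); ims=[keyov(n,o)[4*200:4*345,4*220:4*320] for n in sys.argv[2:]]
    save(np.hstack(ims)[:600,:800],'k2.png')
E
python3 key2.py "(-.0896,.0007,-.211)" w3 w5
cat > goto.py <<'E'
from h import *
from fit import frame,nutc
import eng
C=np.array([.5622,-.0404,.1065]);YAW=-.036
def mid(phi,cx=2,tz=-3):
    best=None
    for t in np.arange(phi-.25,phi+.25,.03):
        i=eng.interval(t,cx,0,tz)
        if i and i[1]-i[0]<1:
            d=abs((i[0]+i[1])/2-phi)
            if best is None or d<best[0]: best=(d,t,i)
    return best
def state():
    s=robot.observe();p=robot.camera_params('wrist');T=rot(s['tcp_rot']);x=T[:,0].copy();x[2]=0;x/=np.linalg.norm(x);y=np.cross([0,0,-1.],x)
    e=np.array(p['eye']); k=e+x*-.0896+y*.0005-np.array([0,0,.211])
    return s,x,y,k,np.arctan2(x[1],x[0])
def target(k,cx=2,cz=-3):
    F=frame(YAW); t=nutc(C,F,k)+F@[0,0,.022]
    up=np.array([np.cos(YAW),np.sin(YAW),0])
    return t+up*cx/1000+np.array([0,0,cz/1000])
def shift(tgt,theta):
    s,x,y,k,yaw=state(); d=tgt-k
    yt=theta+YAW+np.pi
    print('t %.2f'%s['time'],'key',np.round(k,4),'yaw %.3f'%(yaw%(2*np.pi)),'F',np.round(s['ft_force'],1),'M',np.round(s['moment'],2),'w',round(s['grip_width'],4))
    turn=-((yt-yaw+np.pi)%(2*np.pi)-np.pi)
    print('shift mm',np.round(1000*np.array([d@x,d@y,-d[2]]),1),'turn %.3f'%turn,'q7 %.2f'%s['q'][6])
if __name__=='__main__':
    import sys
    k=sys.argv[1];phi=float(sys.argv[2]);cz=float(sys.argv[3]) if len(sys.argv)>3 else -3
    b=mid(phi);print('theta',b)
    shift(target(k,2,cz),b[1])
E
for a in "a .52" "b -.41" "c .018" "d -.77"; do python3 goto.py $a 22; done
```

```text
theta (np.float64(0.014999999999981695), np.float64(0.5700000000000003), (np.float64(0.4299999999999824), np.float64(0.639999999999981), 8))
t 8.90 key [ 0.5425 -0.0294  0.2306] yaw 3.138 F [ 0.6  0.5 -2.4] M [-0.01 -0.03  0.02] w 0.0231
shift mm [-42.5  23.7  65.4] turn -0.537 q7 1.35
theta (np.float64(1.2156942119645464e-14), np.float64(-0.44999999999999973), (np.float64(-0.5300000000000114), np.float64(-0.2900000000000129), 9))
t 8.90 key [ 0.5425 -0.0294  0.2306] yaw 3.138 F [ 0.6  0.5 -2.4] M [-0.01 -0.03  0.02] w 0.0231
shift mm [ 18.7  25.7 100.8] turn 0.483 q7 1.35
theta (np.float64(0.008000000000014867), np.float64(0.00799999999999998), (np.float64(-0.1400000000000139), np.float64(0.15999999999998415), 11))
t 8.90 key [ 0.5425 -0.0294  0.2306] yaw 3.138 F [ 0.6  0.5 -2.4] M [-0.01 -0.03  0.02] w 0.0231
shift mm [ 21.  -45.  100.8] turn 0.025 q7 1.35
theta (np.float64(9.769962616701378e-15), np.float64(-0.7799999999999998), (np.float64(-0.8600000000000092), np.float64(-0.6800000000000104), 7))
t 8.90 key [ 0.5425 -0.0294  0.2306] yaw 3.138 F [ 0.6  0.5 -2.4] M [-0.01 -0.03  0.02] w 0.0231
shift mm [-40.2 -47.   65.4] turn 0.813 q7 1.35
```

play_rows(series=[-15, 8, 22, -0.12, 1, -30, 16, 44, -0.24, 1, -42, 24, 65, -0.36, 1, -42, 24, 65, -0.48, 1, -42, 24, 65, -0.537, 1, -42, 24, 65, -0.537, 1, -42, 24, 65, -0.537, 1])

```text
time: 9.48
tool_pos: [0.5783, -0.0054, 0.2343]
tcp_rot: [0.0, -0.263, 0.965, 0.0]
ft_force: [-0.4, -0.1, -3.3]
grip_width: 0.0231
```

```bash
python3 look.py w6; python3 goto.py a .52 -3
```

```text
9.4833 [ 0.57828818 -0.00538633  0.23425814] [ 6.30240357e-06 -2.63195729e-01  9.64742457e-01  1.33613374e-05] [ 0.50696899 -0.04897529  0.37648797] [ 0.48909511 -0.08262784 -0.14488722  0.85613451]
cam look [ 0.28320835  0.16726015 -0.94436067]
theta (np.float64(0.014999999999981695), np.float64(0.5700000000000003), (np.float64(0.4299999999999824), np.float64(0.639999999999981), 8))
t 9.53 key [ 0.5839 -0.0031  0.1657] yaw 3.674 F [-1.   0.  -2.3] M [-0.01  0.01 -0.01] w 0.0229
shift mm [ 0.4 -3.  25.5] turn -0.001 q7 1.72
```

```bash
cat > fitm.py <<'E'
from fit import *
import fit
def fitmask(names,x0,kb=(225,195,335,420),sgs=(2.5,1.5)):
    D=[pickle.load(open(n+'.pkl','rb')) for n in names]; x=np.array(x0,float)
    for sg in sgs:
        S=[]
        for n,(s,p,im) in zip(names,D):
            m,roi=seg(im,p,x[:3],x[3]); roi=roi.copy()
            if n not in('w3','w4'): roi[kb[1]:kb[3],kb[0]:kb[2]]=0
            S.append((p,cv2.GaussianBlur(m&roi,(0,0),sg)/255.,roi/255.,roi))
        sc=np.r_[[.01]*3,.1,[.3]*4]
        f=lambda y:sum((((cv2.GaussianBlur(render(p,y[:3]*.01,y[3]*.1,y[4:]*.3)&ro,(0,0),sg)/255.-m)**2)*roi).sum() for p,m,roi,ro in S)
        y=x/sc
        for _ in range(2): r=minimize(f,y,method='Powell',options=dict(xtol=1e-3,ftol=1e-5)); y=r.x
        x=y*sc; print(sg,round(r.fun,1),np.round(x,4))
    return x,D
E
python3 - <<'E'
from fitm import *
x0=np.load('fit.npy')
x,D=fitmask(['w6'],x0); overlay(D,x,'ovd')
x,D=fitmask(['w4','w6'],x0); np.save('fit46.npy',x)
E
```

```text
2.5 3285.0 [ 0.5618 -0.0403  0.1167 -0.0261  0.5236 -0.3182 -0.0624 -0.7662]
1.5 3834.4 [ 0.5618 -0.0403  0.1148 -0.0262  0.5236 -0.3517 -0.0532 -0.7391]
2.5 3363.9 [ 0.5625 -0.0402  0.1113 -0.0308  0.5194 -0.3663 -0.0191 -0.7641]
1.5 3956.2 [ 0.5623 -0.0403  0.1096 -0.0303  0.5228 -0.3845 -0.0192 -0.7726]
```

play_rows(series=[0, -3, 5, 0, 1, 0, -3, 10, 0, 1, 0, -3, 16, 0, 1, 0, -3, 21, 0, 1, 0, -3, 25, 0, 1, 0, -3, 25, 0, 1, 0, -3, 25, 0, 1])

```text
time: 10.12
tool_pos: [0.5795, -0.0078, 0.209]
tcp_rot: [-0.0, -0.264, 0.964, 0.0]
ft_force: [0.5, -0.8, -2.4]
grip_width: 0.023
```

```bash
python3 goto.py a .52 -3; python3 look.py w7
```

```text
theta (np.float64(0.014999999999981695), np.float64(0.5700000000000003), (np.float64(0.4299999999999824), np.float64(0.639999999999981), 8))
t 10.12 key [ 0.5852 -0.0055  0.1402] yaw 3.677 F [ 0.5 -0.8 -2.4] M [-0.02 -0.01  0.03] w 0.023
shift mm [ 0.3 -0.2  0. ] turn 0.001 q7 1.71
10.1167 [ 0.57954015 -0.00780561  0.20899644] [-2.54940666e-04 -2.64445772e-01  9.64400517e-01  1.04420469e-04] [ 0.50842014 -0.05161108  0.35124814] [ 0.48802345 -0.08220774 -0.14487093  0.85678901]
cam look [ 0.2822702   0.16800904 -0.9445086 ]
```

play_rows(series=[0, 0.6, 0, 0.12, 1, -0.1, 1.2, 0, 0.24, 1, -0.3, 1.7, 0, 0.36, 1, -0.5, 2.3, 0, 0.48, 1, -0.9, 2.8, 0, 0.6, 1, -1.2, 3.2, 0, 0.7, 1, -1.3, 3.3, 0, 0.74, 1, -1.3, 3.3, 0, 0.74, 1, -1.3, 3.3, 0, 0.74, 1])

```text
time: 10.92
tool_pos: [0.5768, 0.0006, 0.2094]
tcp_rot: [-0.003, 0.1, 0.995, 0.003]
ft_force: [-5.5, 6.5, -0.5]
grip_width: 0.0226
```

```bash
python3 goto.py a .02 -3; python3 look.py w8
```

```text
theta (np.float64(0.010000000000014869), np.float64(0.009999999999999981), (np.float64(-0.1400000000000139), np.float64(0.15999999999998415), 11))
t 10.92 key [ 0.584  -0.0013  0.1411] yaw 2.940 F [-5.5  6.5 -0.5] M [1.86 1.45 0.1 ] w 0.0226
shift mm [-2.  -4.2  0.9] turn -0.175 q7 1.04
10.9167 [0.5767652  0.00060355 0.20941322] [-0.00262165  0.10049666  0.99493077  0.0025129 ] [0.49609401 0.01610535 0.3521187 ] [ 0.76438445 -0.12513295 -0.10562577  0.62361956]
cam look [ 0.31754811 -0.05955877 -0.94636988]
```

```bash
sed -i 's/\[.5622,-.0404,.1065\]/[.5622,-.0403,.107]/; s/YAW=-.036/YAW=-.034/' goto.py; cat > est.py <<'E'
from goto import *
import sys
k=sys.argv[1]
s,x,y,kp,yaw=state(); F=frame(YAW); t=nutc(C,F,k)+F@[0,0,.022]
d=(kp-t)*1000; th=yaw-YAW; th=(th+np.pi/2)%np.pi-np.pi/2
if th>.9: th-=np.pi
cx=d[0]*np.cos(YAW)+d[1]*np.sin(YAW); cy=-d[0]*np.sin(YAW)+d[1]*np.cos(YAW)
print('t %.2f'%s['time'],'rel',np.round([cx,cy,d[2]],1),'theta',round(th,3),'phi range',eng.interval(th,cx,cy,d[2]),'F',np.round(s['ft_force'],1),'M',np.round(s['moment'],2))
E
python3 est.py a
```

```text
t 10.97 rel [ 0.8  4.3 -2.6] theta -0.167 phi range None F [-4.5  7.  -0.3] M [1.86 1.46 0.12]
```

play_rows(series=[-1, -2, 0, 0, 1, -1, -4.2, 0, 0, 1, -1, -4.2, 0, 0, 1, -1, -4.2, 0, 0, 1, -1, -4.2, 0, 0, 1])

```text
time: 11.38
tool_pos: [0.5777, -0.0021, 0.21]
tcp_rot: [-0.002, 0.1, 0.995, 0.004]
ft_force: [-4.6, 8.0, -0.1]
grip_width: 0.0226
```

```bash
python3 est.py a; python3 - <<'E'
from h import *
for n in ['side','scene']:
    im=robot.get_image(n)
    c={'side':(130,280,200,350),'scene':(180,280,210,350)}[n]
    i=im[c[0]:c[1],c[2]:c[3]]; k=min(580/i.shape[0],780/i.shape[1]); save(cv2.resize(i,None,fx=k,fy=k,interpolation=cv2.INTER_CUBIC),n+'1.png')
E
```

```text
t 11.38 rel [ 1.6  1.3 -2.1] theta -0.166 phi range (np.float64(-0.2300000000000133), np.float64(0.09999999999998455), 12) F [-4.6  8.  -0.1] M [2.52 1.14 0.22]
```

play_rows(series=[0, 0, 0, -0.1, 1, 0, 2, -10, -0.1, 1, 0, 2, -30, -0.1, 1, 0, 2, -45, -0.1, 1, 0, 2, -45, -0.1, 1])

```text
time: 11.9
tool_pos: [0.5821, -0.0062, 0.2583]
tcp_rot: [0.004, 0.053, 0.999, 0.0]
ft_force: [0.5, 0.3, -2.4]
grip_width: 0.0226
```

```bash
python3 look.py w9;  python3 goto.py c .018 22; python3 key2.py "(-.0896,.0005,-.211)" w9 w8
```

```text
11.9 [ 0.58208775 -0.00622277  0.25828991] [3.86758288e-03 5.27452754e-02 9.98600505e-01 9.62418116e-05] [0.49840259 0.00212241 0.39987693] [ 0.7326009  -0.12619775 -0.11451294  0.65898166]
cam look [ 0.33410857 -0.03398133 -0.94192183]
theta (np.float64(0.008000000000014867), np.float64(0.00799999999999998), (np.float64(-0.1400000000000139), np.float64(0.15999999999998415), 11))
t 11.95 key [ 0.587  -0.0071  0.1872] yaw 3.036 F [ 0.2  0.1 -2.4] M [-0.01 -0.07 -0.04] w 0.0225
shift mm [ 58.1 -73.7  56.9] turn -0.080 q7 1.17
```

```bash
cat > ph.py <<'E'
from fit import *
import sys
# per-nut 1-D fit of phi with fixed plate pose; masks out key box
n=sys.argv[1]; s,p,im=pickle.load(open(n+'.pkl','rb'))
C=np.array([.5622,-.0403,.107]);YAW=-.034;F=frame(YAW)
g=im.max(2).astype(int); m=(((g>38)&(g-im.min(2)<25))*255).astype(np.uint8)
kb=[225,int(sys.argv[3]) if len(sys.argv)>3 else 214,335,420]
gx=cv2.GaussianBlur(im,(0,0),0.7)
# allow small global pixel shift using all visible nuts: fit (du,dv) by SSD jointly
from itertools import product
phis=np.arange(-2.3,.8,.02)
out={}
for k in sys.argv[2]:
    best=(1e9,)
    oc=proj(p,nutc(C,F,k)+F@[0,0,.012])[0]
    x0,y0=np.maximum(0,(oc-36).astype(int)); x1,y1=(oc+36).astype(int); 
    x1=min(x1,560);y1=min(y1,420)
    W=np.ones((420,560)); W[kb[1]:kb[3],kb[0]:kb[2]]=0
    pl,_,_=discs(p,C,YAW); roi=np.zeros((420,560),np.uint8); cv2.fillConvexPoly(roi,cv2.convexHull(np.round(pl).astype(np.int32)),1)
    b=discs(p,C,YAW); cv2.fillConvexPoly(roi,cv2.convexHull(np.round(np.r_[b[1],b[2]]).astype(np.int32)),0)
    W*=roi
    for ph in phis:
        r=np.zeros((420,560),np.uint8)
        for H in hulls(C,F,k,ph):
            cv2.fillConvexPoly(r,cv2.convexHull(np.round(proj(p,H)*16).astype(np.int32).reshape(-1,1,2)),255,cv2.LINE_AA,4)
        for du,dv in product(range(-3,4),range(-3,4)):
            rr=np.roll(np.roll(r,du,1),dv,0)
            e=(((rr[y0:y1,x0:x1]/255.-m[y0:y1,x0:x1]/255.)**2)*W[y0:y1,x0:x1]).sum()
            if e<best[0]: best=(e,ph,du,dv)
    print(k,'phi %.2f err %.1f shift %d %d'%(best[1],best[0],best[2],best[3]))
    out[k]=best
E
python3 ph.py w9 abcd; python3 ph.py w4 abcd 420
```

```text
a phi 0.28 err 114.8 shift 0 0
b phi -0.42 err 57.9 shift 0 0
c phi 0.00 err 366.4 shift 0 0
d phi -0.84 err 2434.9 shift -3 2
a phi 0.54 err 51.7 shift 0 1
b phi -0.40 err 101.5 shift 0 0
c phi 0.00 err 80.0 shift 0 0
d phi -0.76 err 36.6 shift 0 0
```

```bash
python3 - <<'E'
from fit import *
s,p,im=pickle.load(open('w9.pkl','rb'))
C=np.array([.5622,-.0403,.107]);F=frame(-.034)
outs=[]
for ph in (.05,.15,.28):
    o=cv2.resize(im,None,fx=6,fy=6,interpolation=cv2.INTER_CUBIC)
    for H in hulls(C,F,'a',ph):
        h=cv2.convexHull(np.round(proj(p,H)*6+2.5).astype(np.int32).reshape(-1,1,2)); cv2.polylines(o,[h],True,(255,0,0),1)
    outs.append(o[6*172:6*230,6*258:6*302])
save(np.hstack(outs),'a3.png');print(np.hstack(outs).shape)
E
```

```text
(348, 792, 3)
```

```bash
python3 goto.py a .28 -3
```

```text
theta (np.float64(0.014999999999983249), np.float64(0.33), (np.float64(0.15999999999998415), np.float64(0.4299999999999824), 10))
t 11.95 key [ 0.587  -0.0071  0.1872] yaw 3.036 F [ 0.2  0.1 -2.4] M [-0.01 -0.07 -0.04] w 0.0225
shift mm [ 2.1  1.2 46.5] turn -0.402 q7 1.17
```

play_rows(series=[0.5, -0.3, 5, -0.12, 1, 1, -0.5, 10, -0.24, 1, 1.5, -0.7, 18, -0.36, 1, 1.7, -0.7, 22, -0.4, 1, 1.7, -0.7, 22, -0.4, 1, 1.7, -0.7, 22, -0.4, 1])

```text
time: 12.45
tool_pos: [0.5774, -0.0076, 0.2314]
tcp_rot: [-0.001, -0.146, 0.989, 0.0]
ft_force: [-0.6, 0.2, -2.2]
grip_width: 0.0228
```

```bash
python3 goto.py a .28 -3
```

```text
theta (np.float64(0.014999999999983249), np.float64(0.33), (np.float64(0.15999999999998415), np.float64(0.4299999999999824), 10))
t 12.45 key [ 0.5839 -0.0063  0.1627] yaw 3.435 F [-0.6  0.2 -2.2] M [ 0.02 -0.01 -0.01] w 0.0228
shift mm [-1.3  0.3 22. ] turn -0.003 q7 1.51
```

play_rows(series=[-1.3, 0.3, 6, 0, 1, -1.3, 0.3, 12, 0, 1, -1.3, 0.3, 18, 0, 1, -1.3, 0.3, 22, 0, 1, -1.2, -0.1, 22, 0.12, 1, -0.8, -0.6, 22, 0.24, 1, -0.2, -1.4, 22, 0.36, 1, 0.5, -1.6, 22, 0.48, 1, 1.2, -1.8, 22, 0.6, 1, 1.3, -1.8, 22, 0.63, 1])

```text
time: 13.28
tool_pos: [0.5764, -0.0023, 0.2096]
tcp_rot: [-0.001, 0.167, 0.986, 0.005]
ft_force: [-0.4, 11.3, -5.7]
grip_width: 0.0229
```

play_rows(series=[0, 0, 0, 0, 1, 0, 0, 0, 0, 1, 0, 0, 0, 0, 1])

```text
time: 13.53
tool_pos: [0.5765, -0.0025, 0.2097]
tcp_rot: [-0.001, 0.164, 0.986, 0.004]
ft_force: [-0.3, 10.7, -4.3]
grip_width: 0.0229
```

```bash
python3 est.py a
```

```text
t 13.53 rel [ 0.   0.1 -2.5] theta -0.296 phi range (np.float64(-0.47000000000001174), np.float64(-0.1400000000000139), 12) F [-0.3 10.7 -4.3] M [2.82 0.13 0.15]
```

play_rows(series=[0, 3, 0, -0.05, 1, 0, 5, -10, -0.1, 1, 0, 5, -35, -0.1, 1, 0, 5, -45, -0.1, 1, 0, 5, -45, -0.1, 1, 0, 5, -45, -0.1, 1])

```text
time: 14.03
tool_pos: [0.5789, -0.0047, 0.2553]
tcp_rot: [0.0, 0.117, 0.993, -0.0]
ft_force: [0.2, 0.8, -2.7]
grip_width: 0.0228
```

```bash
python3 look.py w10; python3 ph.py w10 abc;  python3 goto.py c .0 20
```

```text
14.0333 [ 0.57891631 -0.00471136  0.25532872] [ 4.75913181e-04  1.17334037e-01  9.93092377e-01 -1.65849942e-04] [0.49809811 0.01443678 0.3974974 ] [ 0.77418767 -0.13094565 -0.1037683   0.61050702]
cam look [ 0.32055875 -0.07605047 -0.94417075]
a phi 0.12 err 15.5 shift 0 0
b phi -0.42 err 54.9 shift 0 0
c phi 0.00 err 589.5 shift 0 0
theta (np.float64(0.00500000000001477), np.float64(-0.010000000000000009), (np.float64(-0.1400000000000139), np.float64(0.12999999999998435), 10))
t 14.08 key [ 0.585  -0.0062  0.1858] yaw 2.906 F [ 0.2 -0.4 -2.3] M [ 0.01 -0.    0.02] w 0.0224
shift mm [ 46.  -81.1  57.4] turn -0.191 q7 1.05
```

play_rows(series=[18, -33, 0, -0.1, 1, 36, -64, 10, -0.19, 1, 46, -82, 30, -0.19, 1, 46, -82, 57, -0.19, 1, 46, -82, 57, -0.19, 1, 46, -82, 57, -0.19, 1, 46, -82, 57, -0.19, 1])

```text
time: 14.67
tool_pos: [0.516, -0.0727, 0.199]
tcp_rot: [0.001, 0.022, 1.0, 0.0]
ft_force: [-0.3, 1.5, -1.8]
grip_width: 0.0226
```

```bash
python3 look.py w11;  python3 ph.py w11 c; python3 goto.py c .01 -3
```

```text
14.6667 [ 0.51596663 -0.07268043  0.19898891] [6.22789208e-04 2.17145555e-02 9.99763919e-01 4.43301748e-04] [ 0.43283268 -0.06977108  0.34112887] [ 0.71220197 -0.12022638 -0.1162861   0.6817562 ]
cam look [ 0.32956854 -0.01269339 -0.94404632]
c phi 0.02 err 21.8 shift 0 0
theta (np.float64(0.014999999999985034), np.float64(0.030000000000000027), (np.float64(-0.11000000000001409), np.float64(0.15999999999998415), 10))
t 14.72 key [ 0.5227 -0.073   0.1305] yaw 3.098 F [ 0.2  0.1 -1.5] M [ 0.04 -0.01 -0.08] w 0.0229
shift mm [ 1.2 -1.3 25.2] turn -0.039 q7 1.35
```

play_rows(series=[1.2, -1.3, 6, -0.04, 1, 1.2, -1.3, 12, -0.04, 1, 1.2, -1.3, 18, -0.04, 1, 1.2, -1.3, 25, -0.04, 1, 1.3, -1.7, 25, 0.08, 1, 1.7, -2.5, 25, 0.2, 1, 2.3, -3.3, 25, 0.32, 1, 3, -3.4, 25, 0.44, 1, 3.7, -3.5, 25, 0.56, 1, 4, -2.5, 25, 0.68, 1])

```text
time: 15.55
tool_pos: [0.5129, -0.0685, 0.1728]
tcp_rot: [0.0, 0.355, 0.935, 0.006]
ft_force: [5.4, 12.2, -7.5]
grip_width: 0.0229
```

play_rows(series=[0, 0, 0, 0.01, 1, 0, 0, 0, 0.01, 1, 0, 0, 0, 0.01, 1])

```text
time: 15.8
tool_pos: [0.5127, -0.0685, 0.1733]
tcp_rot: [0.0, 0.357, 0.934, 0.005]
ft_force: [3.2, 12.3, -5.8]
grip_width: 0.0231
```

```bash
python3 est.py c
```

```text
t 15.80 rel [-1.6  0.7 -3.6] theta -0.696 phi range (np.float64(-0.8300000000000094), np.float64(-0.7100000000000102), 5) F [ 3.2 12.3 -5.8] M [ 3.4  -0.81  0.24]
```

play_rows(series=[0, 3, 0, -0.05, 1, 0, 5, -10, -0.1, 1, 0, 5, -35, -0.1, 1, 0, 5, -55, -0.1, 1, 0, 5, -60, -0.1, 1, 0, 5, -60, -0.1, 1])

```text
time: 16.3
tool_pos: [0.5154, -0.0721, 0.2345]
tcp_rot: [0.002, 0.312, 0.95, 0.0]
ft_force: [0.1, 0.8, -2.4]
grip_width: 0.0229
```

```bash
python3 look.py w12;  python3 ph.py w12 abcd;python3 goto.py b -.41 20
```

```text
16.3 [ 0.51539119 -0.07205627  0.23454528] [1.74882266e-03 3.12156286e-01 9.50029128e-01 2.23559282e-04] [ 0.44834921 -0.02239612  0.37649722] [ 0.87990706 -0.14927437 -0.07692438  0.44448101]
cam look [ 0.26807186 -0.19431228 -0.94359961]
a phi 0.12 err 1162.2 shift 0 0
b phi -0.40 err 139.8 shift 0 0
c phi -0.18 err 31.9 shift 0 0
d phi -0.84 err 303.4 shift -1 -1
theta (np.float64(1.2156942119645464e-14), np.float64(-0.44999999999999973), (np.float64(-0.5300000000000114), np.float64(-0.2900000000000129), 9))
t 16.35 key [ 0.5201 -0.0753  0.1643] yaw 2.507 F [-0.7 -1.1 -2.7] M [-0.   -0.01 -0.01] w 0.0229
shift mm [39.6 59.9 35.9] turn -0.151 q7 0.84
```

```bash
python3 goto.py c -.18 -3;python3 key2.py "(-.0896,.0005,-.211)" w12 w10
```

```text
theta (np.float64(0.005000000000013605), np.float64(-0.2200000000000002), (np.float64(-0.3200000000000127), np.float64(-0.05000000000001448), 10))
t 16.35 key [ 0.5201 -0.0753  0.1643] yaw 2.507 F [-0.7 -1.1 -2.7] M [-0.   -0.01 -0.01] w 0.0229
shift mm [-0.4  1.6 58.9] turn -0.381 q7 0.84
```

play_rows(series=[-0.3, 0, 8, -0.12, 1, -0.5, 0, 16, -0.24, 1, -0.8, -0.2, 25, -0.36, 1, -0.8, -0.2, 30, -0.38, 1, -0.8, -0.2, 36, -0.38, 1, -0.8, -0.2, 36, -0.38, 1])

```text
time: 16.85
tool_pos: [0.5135, -0.073, 0.1953]
tcp_rot: [-0.002, 0.128, 0.992, 0.0]
ft_force: [-0.3, -0.3, -2.5]
grip_width: 0.0226
```

```bash
python3 goto.py c -.18 -4
```

```text
theta (np.float64(0.005000000000013605), np.float64(-0.2200000000000002), (np.float64(-0.3200000000000127), np.float64(-0.05000000000001448), 10))
t 16.85 key [ 0.5206 -0.0745  0.1268] yaw 2.884 F [-0.3 -0.3 -2.5] M [-0.01  0.09  0.01] w 0.0226
shift mm [-0.8  0.4 22.5] turn -0.003 q7 1.16
```

play_rows(series=[-0.8, 0.4, 8, 0, 1, -0.8, 0.4, 16, 0, 1, -0.8, 0.4, 22.5, 0, 1, -1.1, -0.1, 22.5, 0.12, 1, -1.6, -0.7, 22.5, 0.24, 1, -2.2, -1.6, 22.5, 0.36, 1, -2.6, -1.9, 22.5, 0.48, 1, -2.8, -2, 22.5, 0.53, 1, -2.8, -2, 22.5, 0.53, 1, -2.8, -2, 22.5, 0.53, 1])

```text
time: 17.68
tool_pos: [0.5167, -0.0698, 0.1739]
tcp_rot: [-0.002, 0.381, 0.925, 0.003]
ft_force: [0.8, 10.0, -4.0]
grip_width: 0.0229
```

```bash
python3 est.py c; python3 look.py w13; python3 - <<'E'
from h import *
import pickle
im=pickle.load(open('w13.pkl','rb'))[2]
save(cv2.resize(im[150:280,210:360],None,fx=5,fy=4.5,interpolation=cv2.INTER_CUBIC),'w13c.png')
E
```

```text
t 17.68 rel [ 2.9 -0.3 -2.8] theta -0.748 phi range (np.float64(-0.8000000000000096), np.float64(-0.6200000000000108), 7) F [ 0.8 10.  -4. ] M [2.67 0.05 0.16]
17.6833 [ 0.51666616 -0.06980977  0.17386995] [-0.00183489  0.38101738  0.92456056  0.00318723] [ 0.45833504 -0.01186803  0.31661222] [ 0.91095972 -0.14975441 -0.06541244  0.37874425]
cam look [ 0.23261344 -0.22329131 -0.94658966]
```

```bash
python3 - <<'E'
import eng
for th,cx,cy in ((-.748,2.9,-.3),(-.296,0,.1),(-.696,-1.6,.7)):
    for dx,dy,z in ((0,0,-3),(0,0,0),(0,0,2),(0,0,4),(0,0,6),(0,3,0),(0,3,3),(-3,3,0)): print(th,dx,dy,z,eng.interval(th,cx+dx,cy+dy,z))
E
```

```text
-0.748 0 0 -3 (np.float64(-0.8000000000000096), np.float64(-0.6200000000000108), 7)
-0.748 0 0 0 (np.float64(-0.8000000000000096), np.float64(-0.5300000000000114), 10)
-0.748 0 0 2 (np.float64(-1.7900000000000031), np.float64(-0.5300000000000114), 25)
-0.748 0 0 4 (np.float64(-2.090000000000001), np.float64(-0.47000000000001174), 51)
-0.748 0 0 6 (np.float64(-2.3), np.float64(0.8799999999999795), 70)
-0.748 0 3 0 (np.float64(-0.590000000000011), np.float64(-0.38000000000001233), 8)
-0.748 0 3 3 (np.float64(-1.9100000000000024), np.float64(-0.3200000000000127), 39)
-0.748 -3 3 0 (np.float64(-0.8300000000000094), np.float64(-0.44000000000001194), 14)
-0.296 0 0 -3 (np.float64(-0.47000000000001174), np.float64(-0.1400000000000139), 12)
-0.296 0 0 0 (np.float64(-0.47000000000001174), np.float64(-0.11000000000001409), 13)
-0.296 0 0 2 (np.float64(-1.820000000000003), np.float64(-0.11000000000001409), 29)
-0.296 0 0 4 (np.float64(-2.120000000000001), np.float64(-0.11000000000001409), 50)
-0.296 0 0 6 (np.float64(-2.3), np.float64(0.8799999999999795), 82)
-0.296 0 3 0 (np.float64(-0.2300000
[... 171 characters left out ...]
0000125), np.float64(0.12999999999998435), 17)
-0.696 0 0 -3 (np.float64(-0.890000000000009), np.float64(-0.6800000000000104), 8)
-0.696 0 0 0 (np.float64(-0.9800000000000084), np.float64(-0.590000000000011), 14)
-0.696 0 0 2 (np.float64(-1.820000000000003), np.float64(-0.5600000000000112), 38)
-0.696 0 0 4 (np.float64(-2.2100000000000004), np.float64(-0.5000000000000115), 58)
-0.696 0 0 6 (np.float64(-2.3), np.float64(0.8799999999999795), 76)
-0.696 0 3 0 (np.float64(-0.8000000000000096), np.float64(-0.3200000000000127), 17)
-0.696 0 3 3 (np.float64(-1.9400000000000022), np.float64(-0.2900000000000129), 56)
-0.696 -3 3 0 (np.float64(-1.340000000000006), np.float64(-0.44000000000001194), 31)
```

play_rows(series=[-1.4, -1.4, 1, 0, 1, -2.8, -2.8, 1, 0, 1, -2.8, -2.8, 1, 0, 1, -2.8, -2.8, 1, 0, 1])

```text
time: 18.07
tool_pos: [0.5176, -0.0738, 0.1735]
tcp_rot: [-0.001, 0.381, 0.925, 0.004]
ft_force: [1.9, 9.1, -2.8]
grip_width: 0.0227
```

```bash
python3 est.py c; python3 look.py w14; python3 - <<'E'
from h import *
import pickle
im=pickle.load(open('w14.pkl','rb'))[2]
save(cv2.resize(im[150:280,210:360],None,fx=5,fy=4.5,interpolation=cv2.INTER_CUBIC),'w14c.png')
E
```

```text
t 18.07 rel [ 3.6 -4.3 -3.3] theta -0.748 phi range (np.float64(-0.8600000000000092), np.float64(-0.8300000000000094), 2) F [ 1.9  9.1 -2.8] M [ 2.57 -0.26  0.15]
18.0667 [ 0.51757154 -0.07383354  0.17347068] [-8.05956754e-04  3.81027906e-01  9.24556177e-01  3.60014236e-03] [ 0.45892884 -0.01587431  0.31606594] [ 0.91087792 -0.15017335 -0.06640949  0.37860158]
cam look [ 0.23469361 -0.22329371 -0.94607549]
```

play_rows(series=[0, 0, -12, 0, 1, 0, 0, -35, 0, 1, 0, 0, -60, 0, 1, 0, 0, -60, 0, 1, 0, 0, -60, 0, 1])

```text
time: 18.53
tool_pos: [0.5177, -0.0797, 0.2348]
tcp_rot: [0.001, 0.383, 0.924, 0.0]
ft_force: [-0.3, -0.5, -3.5]
grip_width: 0.0227
```

```bash
python3 look.py w15;  python3 ph.py w15 abc;python3 goto.py b -.41 20
```

```text
18.5333 [ 0.51772862 -0.0796643   0.23476013] [1.49322783e-03 3.82661723e-01 9.23887317e-01 3.69334606e-05] [ 0.45908166 -0.02031053  0.37676705] [ 0.91086587 -0.15437125 -0.06527535  0.3771366 ]
cam look [ 0.23535228 -0.23198755 -0.94381729]
a phi 0.16 err 1428.3 shift 0 -1
b phi -0.42 err 154.4 shift 0 0
c phi -0.56 err 44.3 shift 0 0
theta (np.float64(1.2156942119645464e-14), np.float64(-0.44999999999999973), (np.float64(-0.5300000000000114), np.float64(-0.2900000000000129), 9))
t 18.58 key [ 0.5221 -0.0834  0.1646] yaw 2.356 F [-0.4  1.  -2.7] M [-0.02  0.08 -0.02] w 0.0231
shift mm [55.3 57.6 36.3] turn -0.301 q7 0.71
```

play_rows(series=[20, 20, 0, -0.12, 1, 40, 40, 5, -0.24, 1, 55, 56, 15, -0.3, 1, 55, 56, 36, -0.3, 1, 55, 56, 36, -0.3, 1, 55, 56, 36, -0.3, 1, 55, 56, 36, -0.3, 1])

```text
time: 19.17
tool_pos: [0.5176, -0.0021, 0.1975]
tcp_rot: [-0.0, 0.241, 0.971, -0.0]
ft_force: [0.4, 0.2, -2.2]
grip_width: 0.0226
```

```bash
python3 look.py w16;python3 ph.py w16 abc 205;  python3 goto.py b -.41 -4
```

```text
19.1667 [ 0.51756175 -0.00213453  0.19749861] [-4.41008619e-04  2.40910195e-01  9.70547254e-01 -3.32616828e-04] [0.44449046 0.03687859 0.33979687] [ 0.84473905 -0.14218664 -0.0858123   0.50875844]
cam look [ 0.2896553  -0.15290575 -0.94483842]
a phi -0.64 err 129.1 shift -3 -3
b phi -0.46 err 1.8 shift -1 0
c phi -0.42 err 1206.9 shift -3 0
theta (np.float64(1.2156942119645464e-14), np.float64(-0.44999999999999973), (np.float64(-0.5300000000000114), np.float64(-0.2900000000000129), 9))
t 19.22 key [ 0.5242 -0.0046  0.1293] yaw 2.655 F [-0.4  0.9 -3.4] M [ 0.06 -0.04  0.  ] w 0.0228
shift mm [ 0.8  0.7 24.9] turn -0.003 q7 0.81
```

play_rows(series=[0.8, 0.7, 8, 0, 1, 0.8, 0.7, 17, 0, 1, 0.8, 0.7, 25, 0, 1, 0.7, -0.3, 25, 0.12, 1, 0.5, -1.3, 25, 0.24, 1, 0.2, -2.4, 25, 0.36, 1, -0.1, -3.4, 25, 0.48, 1, -0.6, -4.4, 25, 0.6, 1, -0.6, -4.4, 25, 0.6, 1, -0.6, -4.4, 25, 0.6, 1])

```text
time: 20.05
tool_pos: [0.5185, 0.0012, 0.1731]
tcp_rot: [0.0, 0.515, 0.857, 0.005]
ft_force: [3.2, 10.3, -3.0]
grip_width: 0.0225
```

```bash
cat > lk2.sh <<'E'
python3 est.py $2; python3 look.py $1 | head -1 | cut -c1-20; python3 - <<P
from h import *
import pickle
im=pickle.load(open('$1.pkl','rb'))[2]
save(cv2.resize(im[150:280,210:360],None,fx=4,fy=4,interpolation=cv2.INTER_CUBIC),'${1}c.png')
P
E
bash lk2.sh w17 b
```

```text
t 20.05 rel [ 0.2 -1.3 -3.6] theta -1.047 phi range None F [ 3.2 10.3 -3. ] M [ 3.02 -1.04  0.16]
20.05 [0.51845628 0.
```

play_rows(series=[-1.8, -1, 0, 0, 1, -3.5, -1.9, 0, 0, 1, -3.5, -1.9, 0, 0, 1, -3.5, -1.9, 0, 0, 1])

```text
time: 20.43
tool_pos: [0.5191, -0.0041, 0.1736]
tcp_rot: [0.001, 0.515, 0.857, 0.005]
ft_force: [4.5, 7.3, -2.1]
grip_width: 0.0225
```

```bash
bash lk2.sh w18 b
```

```text
t 20.43 rel [ 0.8 -6.4 -3.3] theta -1.048 phi range None F [ 4.5  7.3 -2.1] M [ 2.37 -1.18  0.15]
20.4333 [ 0.51906625
```

play_rows(series=[0, 0, -12, 0, 1, 0, 0, -38, 0, 1, 0, 0, -75, 0, 1, 0, 0, -75, 0, 1, 0, 0, -75, 0, 1])

```text
time: 20.9
tool_pos: [0.5172, -0.0091, 0.2492]
tcp_rot: [0.002, 0.516, 0.856, 0.001]
ft_force: [0.7, -0.5, -2.6]
grip_width: 0.0231
```

```bash
python3 look.py w19;  python3 ph.py w19 abcd;python3 goto.py d -.77 20
```

```text
20.9 [ 0.5172297  -0.00914496  0.24917426] [1.87300615e-03 5.16307119e-01 8.56401043e-01 8.39647379e-04] [0.47872811 0.06511478 0.39121934] [ 0.95707284 -0.1617767  -0.0424187   0.23672881]
cam look [ 0.15778998 -0.28958072 -0.9440579 ]
a phi 0.14 err 436.7 shift 0 0
b phi -0.94 err 80.3 shift 0 0
c phi -2.30 err 0.0 shift -3 -3
d phi 0.10 err 30.2 shift 0 -2
theta (np.float64(9.769962616701378e-15), np.float64(-0.7799999999999998), (np.float64(-0.8600000000000092), np.float64(-0.6800000000000104), 7))
t 20.95 key [ 0.5202 -0.0141  0.1787] yaw 2.056 F [ 0.  -0.3 -3.7] M [ 0.04  0.02 -0.02] w 0.0227
shift mm [-84.2  26.1  14.9] turn -0.271 q7 0.30
```

play_rows(series=[-35, 10, -5, -0.12, 1, -70, 20, -5, -0.24, 1, -84, 25, 0, -0.27, 1, -84, 25, 15, -0.27, 1, -84, 25, 15, -0.27, 1, -84, 25, 15, -0.27, 1, -84, 25, 15, -0.27, 1])

```text
time: 21.53
tool_pos: [0.5767, -0.071, 0.232]
tcp_rot: [-0.001, 0.396, 0.918, -0.0]
ft_force: [-0.0, 0.9, -2.4]
grip_width: 0.0228
```

```bash
python3 look.py w20;python3 ph.py w20 ad 205;  python3 goto.py d -.77 -4
```

```text
21.5333 [ 0.57667198 -0.07097072  0.23203525] [-9.59164593e-04  3.95664686e-01  9.18394529e-01 -1.59859729e-04] [ 0.52040526 -0.0101574   0.37443521] [ 0.91636481 -0.15369345 -0.06124817  0.36455798]
cam look [ 0.22431169 -0.23702151 -0.94525397]
a phi 0.16 err 202.7 shift 0 -1
d phi -0.68 err 4.1 shift 2 0
theta (np.float64(9.769962616701378e-15), np.float64(-0.7799999999999998), (np.float64(-0.8600000000000092), np.float64(-0.6800000000000104), 7))
t 21.58 key [ 0.5825 -0.0748  0.164 ] yaw 2.328 F [-0.2 -0.6 -2.3] M [-0.01  0.01  0.  ] w 0.0228
shift mm [-1.2 -1.  24.3] turn 0.001 q7 0.64
```

play_rows(series=[-1.2, -1, 8, 0, 1, -1.2, -1, 16, 0, 1, -1.2, -1, 24, 0, 1, -1.7, -1.9, 24, 0.12, 1, -2.2, -2.8, 24, 0.24, 1, -2.9, -3.9, 24, 0.36, 1, -3.5, -4.8, 24, 0.48, 1, -4.3, -5.8, 24, 0.6, 1, -4.4, -5.9, 24, 0.62, 1, -4.4, -5.9, 24, 0.62, 1])

```text
time: 22.42
tool_pos: [0.5799, -0.0736, 0.2098]
tcp_rot: [0.001, 0.656, 0.755, 0.005]
ft_force: [5.8, 7.0, -1.2]
grip_width: 0.0229
```

```bash
bash lk2.sh w21 d
```

```text
t 22.42 rel [ 0.9 -3.7 -2.3] theta -1.398 phi range (np.float64(-1.520000000000005), np.float64(-1.3700000000000059), 6) F [ 5.8  7.  -1.2] M [ 2.01 -1.67  0.14]
22.4167 [ 0.57993063
```

play_rows(series=[-1.4, -1, 0, 0, 1, -2.8, -1.9, 0, 0, 1, -2.8, -1.9, 0, 0, 1, -2.8, -1.9, 0, 0, 1])

```text
time: 22.8
tool_pos: [0.5787, -0.0802, 0.2107]
tcp_rot: [0.003, 0.657, 0.754, 0.004]
ft_force: [5.1, 2.8, 2.1]
grip_width: 0.0228
```

```bash
bash lk2.sh w22 d
```

```text
t 22.80 rel [-0.3 -9.6 -1.8] theta -1.399 phi range None F [5.1 2.8 2.1] M [ 0.62 -1.51  0.08]
22.8 [ 0.57866555 -0
```

play_rows(series=[0, 0, -12, 0, 1, 0, 0, -38, 0, 1, 0, 0, -50, 0, 1, 0, 0, -50, 0, 1])

```text
time: 23.18
tool_pos: [0.5764, -0.0821, 0.262]
tcp_rot: [0.003, 0.657, 0.753, 0.002]
ft_force: [0.9, -0.4, -2.8]
grip_width: 0.0228
```

```bash
python3 look.py w23;  python3 ph.py w23 abcd;python3 goto.py d -1.15 -4
```

```text
23.1833 [ 0.57635913 -0.08208652  0.26198345] [0.00265236 0.65748581 0.75346047 0.00164051] [0.56559948 0.00125583 0.40406192] [ 0.98375117 -0.16616449 -0.01476888  0.06636926]
cam look [ 0.05111423 -0.32496863 -0.94434248]
a phi 0.14 err 132.9 shift 0 0
b phi -0.94 err 103.4 shift 0 0
c phi -0.58 err 143.1 shift 0 0
d phi -1.08 err 96.3 shift 0 0
theta (np.float64(0.004999999999992566), np.float64(-1.1599999999999997), (np.float64(-1.2500000000000067), np.float64(-1.040000000000008), 8))
t 23.23 key [ 0.5776 -0.0875  0.1912] yaw 1.707 F [ 0.5 -0.2 -3.2] M [0.04 0.01 0.02] w 0.0228
shift mm [10.4  6.5 51.5] turn -0.241 q7 0.10
```

play_rows(series=[5, 2, 10, -0.12, 1, 10, 5, 20, -0.24, 1, 10, 5, 30, -0.31, 1, 10, 5, 30, -0.31, 1, 10, 5, 30, -0.31, 1, 10, 5, 30, -0.31, 1])

```text
time: 23.73
tool_pos: [0.578, -0.0719, 0.2285]
tcp_rot: [-0.0, 0.534, 0.845, -0.0]
ft_force: [0.1, 0.5, -1.3]
grip_width: 0.0225
```

```bash
python3 goto.py d -1.08 -4
```

```text
theta (np.float64(0.005000000000007665), np.float64(-1.0899999999999999), (np.float64(-1.190000000000007), np.float64(-0.9800000000000084), 8))
t 23.73 key [ 0.5823 -0.0768  0.1597] yaw 2.015 F [ 0.1  0.5 -1.3] M [-0.04 -0.04  0.02] w 0.0225
shift mm [ 0.2  0.4 20. ] turn -0.003 q7 0.35
```

play_rows(series=[0.2, 0.4, 7, 0, 1, 0.2, 0.4, 14, 0, 1, 0.2, 0.4, 20, 0, 1, 0.2, 0.4, 20, 0, 1, -0.2, -0.5, 20, 0.12, 1, -0.6, -1.4, 20, 0.24, 1, -1.2, -2.4, 20, 0.36, 1, -1.8, -3.4, 20, 0.48, 1, -1.9, -3.5, 20, 0.5, 1, -1.9, -3.5, 20, 0.5, 1])

```text
time: 24.57
tool_pos: [0.5798, -0.0738, 0.2114]
tcp_rot: [0.003, 0.726, 0.688, 0.004]
ft_force: [5.6, 0.1, 3.9]
grip_width: 0.0226
```

```bash
bash lk2.sh w24 d
```

```text
t 24.57 rel [-0.3 -3.1 -1. ] theta -1.59 phi range (np.float64(-1.7300000000000035), np.float64(-1.520000000000005), 8) F [5.6 0.1 3.9] M [ 0.08 -1.47  0.06]
24.5667 [ 0.579816
```

play_rows(series=[0, -1.5, 2, 0, 1, 0, -3, 3, 0, 1, 0, -3, 3, 0, 1, 0, -3, 3, 0, 1])

```text
time: 24.95
tool_pos: [0.5784, -0.0751, 0.2102]
tcp_rot: [0.006, 0.726, 0.688, 0.005]
ft_force: [6.6, -0.2, 10.2]
grip_width: 0.0226
```

```bash
bash lk2.sh w25 d
```

```text
t 24.95 rel [-2.3 -4.3 -2.4] theta -1.59 phi range None F [ 6.6 -0.2 10.2] M [-0.26 -1.97  0.02]
24.95 [ 0.57842431 -
```

play_rows(series=[0, 1, -12, 0, 1, 0, 3, -38, 0, 1, 0, 3, -50, 0, 1, 0, 3, -50, 0, 1, 0, 3, -50, 0, 1])

```text
time: 25.42
tool_pos: [0.5754, -0.0749, 0.2555]
tcp_rot: [-0.0, 0.726, 0.688, -0.0]
ft_force: [-0.6, -0.4, -2.3]
grip_width: 0.0229
```

```bash
python3 look.py w26;  python3 ph.py w26 abcd;python3 goto.py d -1.15 -4; python3 key2.py "(-.0896,.0005,-.211)" w26 w20
```

```text
25.4167 [ 0.57541583 -0.07491243  0.25552824] [-4.96527468e-05  7.25973723e-01  6.87722369e-01 -3.06127193e-04] [0.58161613 0.00902026 0.39774572] [ 0.985771   -0.16591379  0.00429045 -0.0266411 ]
cam look [-0.01729906 -0.32687739 -0.94490842]
a phi 0.14 err 146.2 shift 0 0
b phi -0.92 err 130.5 shift 0 0
c phi -0.58 err 138.1 shift 0 0
d phi -1.26 err 94.3 shift -1 0
theta (np.float64(0.004999999999992566), np.float64(-1.1599999999999997), (np.float64(-1.2500000000000067), np.float64(-1.040000000000008), 8))
t 25.47 key [ 0.577  -0.0805  0.1858] yaw 1.517 F [-0.2 -0.3 -2.1] M [ 0.03 -0.02  0.02] w 0.0228
shift mm [ 4.4  5.4 46.1] turn -0.431 q7 -0.09
```

```bash
python3 goto.py a .14 20
```

```text
theta (np.float64(0.010000000000015663), np.float64(0.16000000000000003), (np.float64(-0.020000000000014673), np.float64(0.2799999999999834), 11))
t 25.47 key [ 0.577  -0.0805  0.1858] yaw 1.517 F [-0.2 -0.3 -2.1] M [ 0.03 -0.02  0.02] w 0.0228
shift mm [75.1  4.  22.1] turn -1.751 q7 -0.09
```

play_rows(series=[20, 0, 0, -0.12, 1, 40, 0, 0, -0.24, 1, 60, 0, 0, -0.36, 1, 69, -1, 0, -0.48, 1, 69, -1, 0, -0.6, 1, 69, -1, 5, -0.72, 1, 69, -1, 10, -0.84, 1, 69, -1, 15, -0.96, 1, 69, -1, 18, -1.08, 1, 69, -1, 22, -1.2, 1])

```text
time: 26.3
tool_pos: [0.5773, -0.006, 0.2317]
tcp_rot: [-0.002, 0.208, 0.978, -0.0]
ft_force: [0.3, -0.1, -2.3]
grip_width: 0.023
```

play_rows(series=[0, 0, 0, -0.12, 1, 0, 0, 0, -0.24, 1, 0, 0, 0, -0.36, 1, 0, 0, 0, -0.48, 1, 0, 0, 0, -0.55, 1, 0, 0, 0, -0.55, 1, 0, 0, 0, -0.55, 1])

```text
time: 26.88
tool_pos: [0.5777, -0.0061, 0.2323]
tcp_rot: [-0.001, -0.062, 0.998, 0.0]
ft_force: [0.3, -0.4, -2.4]
grip_width: 0.0228
```

```bash
python3 look.py w27;python3 ph.py w27 abcd 205; python3 goto.py a .14 -4
```

```text
26.8833 [ 0.5776823  -0.00607359  0.23231437] [-1.42639671e-03 -6.15965650e-02  9.98100099e-01  1.47479684e-04] [ 0.49569374 -0.01713111  0.37480289] [ 0.65315353 -0.1090749  -0.12423509  0.7389579 ]
cam look [ 0.3234927   0.04112369 -0.94533662]
a phi 0.08 err 1.9 shift -1 0
b phi -0.92 err 69.4 shift 0 0
c phi -0.56 err 415.8 shift 0 0
d phi -1.06 err 2881.6 shift -2 3
theta (np.float64(0.010000000000015663), np.float64(0.16000000000000003), (np.float64(-0.020000000000014673), np.float64(0.2799999999999834), 11))
t 26.93 key [ 0.5847 -0.0055  0.1641] yaw 3.265 F [-0.   0.1 -3.2] M [-0.    0.01 -0.  ] w 0.0228
shift mm [-0.3 -0.2 24.4] turn -0.003 q7 1.39
```

play_rows(series=[-0.3, -0.2, 8, 0, 1, -0.3, -0.2, 16, 0, 1, -0.3, -0.2, 24, 0, 1, -0.3, -0.2, 24, 0, 1, 0.3, -1, 24, 0.12, 1, 0.8, -2.3, 24, 0.24, 1, 1.1, -3.3, 24, 0.36, 1, 1.4, -4.1, 24, 0.48, 1, 1.5, -5.1, 24, 0.6, 1, 1.5, -5.6, 24, 0.72, 1])

```text
time: 27.77
tool_pos: [0.5777, -0.0031, 0.2093]
tcp_rot: [-0.001, 0.293, 0.956, 0.006]
ft_force: [1.8, 12.8, -6.0]
grip_width: 0.0229
```

play_rows(series=[0, 0, 0, 0.12, 1, -0.1, 0, 0, 0.24, 1, -0.3, 0, 0, 0.38, 1, -0.3, 0, 0, 0.38, 1, -0.3, 0, 0, 0.38, 1])

```text
time: 28.18
tool_pos: [0.5802, -0.0033, 0.2107]
tcp_rot: [0.0, 0.466, 0.885, 0.006]
ft_force: [3.2, 10.7, -3.3]
grip_width: 0.0229
```

```bash
bash lk2.sh w28 a
```

```text
t 28.18 rel [ 1.3 -3.7 -1.4] theta -0.936 phi range (np.float64(-1.1600000000000072), np.float64(-0.9800000000000084), 7) F [ 3.2 10.7 -3.3] M [ 3.19 -0.97  0.19]
28.1833 [ 0.58022413
```

play_rows(series=[-1.6, -1.1, 1, 0, 1, -3.3, -2.3, 2, 0, 1, -3.3, -2.3, 2, 0, 1, -3.3, -2.3, 2, 0, 1])

```text
time: 28.57
tool_pos: [0.5809, -0.0045, 0.2101]
tcp_rot: [0.0, 0.465, 0.885, 0.009]
ft_force: [2.0, 16.2, 1.3]
grip_width: 0.0226
```

```bash
bash lk2.sh w29 a
```

```text
t 28.57 rel [ 1.7 -5.4 -1.8] theta -0.934 phi range None F [ 2.  16.2  1.3] M [ 4.36 -0.82  0.23]
28.5667 [ 0.58092696
```

play_rows(series=[1, 1, -12, 0, 1, 2, 1.5, -38, 0, 1, 2, 1.5, -60, 0, 1, 2, 1.5, -60, 0, 1])

```text
time: 28.95
tool_pos: [0.5809, -0.0123, 0.2724]
tcp_rot: [0.004, 0.468, 0.884, 0.002]
ft_force: [1.1, -0.0, -1.4]
grip_width: 0.0229
```

```bash
python3 look.py w30;python3 ph.py w30 abcd 212; python3 goto.py c -.57 20
```

```text
28.95 [ 0.58085407 -0.01229323  0.27243811] [0.00392226 0.46813561 0.88364539 0.00211863] [0.5336346  0.05706802 0.4142266 ] [ 0.94237645 -0.15987033 -0.05359699  0.28895581]
cam look [ 0.193408   -0.27034175 -0.94313768]
a phi -0.60 err 37.6 shift 0 0
b phi -0.92 err 60.4 shift 0 0
c phi -0.78 err 378.9 shift -2 1
d phi -1.04 err 139.4 shift -3 3
theta (np.float64(0.005000000000011107), np.float64(-0.6099999999999998), (np.float64(-0.6800000000000104), np.float64(-0.47000000000001174), 8))
t 29.00 key [ 0.5837 -0.0171  0.201 ] yaw 2.167 F [ 0.6  0.5 -2.1] M [ 0.02 -0.01  0.02] w 0.0226
shift mm [-12.3 -83.6  72.6] turn -0.331 q7 0.41
```

play_rows(series=[-5, -40, 0, -0.12, 1, -10, -75, 10, -0.24, 1, -12.5, -85, 35, -0.33, 1, -12.5, -85, 72, -0.33, 1, -12.5, -85, 72, -0.33, 1, -12.5, -85, 72, -0.33, 1, -12.5, -85, 72, -0.33, 1])

```text
time: 29.58
tool_pos: [0.5157, -0.0705, 0.1965]
tcp_rot: [0.0, 0.316, 0.949, 0.0]
ft_force: [0.8, 0.8, -2.2]
grip_width: 0.0226
```

```bash
python3 look.py w31;python3 ph.py w31 bc 205; python3 goto.py c -.57 -4
```

```text
29.5833 [ 0.51574285 -0.07051905  0.19649185] [3.69949944e-04 3.16452513e-01 9.48608170e-01 4.57839774e-04] [ 0.44950157 -0.02045132  0.33869343] [ 0.8821089  -0.14849235 -0.07544065  0.44061618]
cam look [ 0.26395001 -0.19549211 -0.94451746]
b phi -0.92 err 225.1 shift 0 0
c phi -0.48 err 9.4 shift 2 0
theta (np.float64(0.005000000000011107), np.float64(-0.6099999999999998), (np.float64(-0.6800000000000104), np.float64(-0.47000000000001174), 8))
t 29.63 key [ 0.5218 -0.0737  0.1283] yaw 2.498 F [ 0.5  0.4 -3. ] M [-0.01 -0.01 -0.03] w 0.0226
shift mm [ 0.  -0.7 23.9] turn 0.000 q7 0.83
```

play_rows(series=[0, -0.7, 8, 0, 1, 0, -0.7, 16, 0, 1, 0, -0.7, 24, 0, 1, 0, -0.7, 24, 0, 1, -0.4, -1.7, 24, 0.12, 1, -0.9, -2.6, 24, 0.24, 1, -1.6, -3.7, 24, 0.36, 1, -2.2, -4.6, 24, 0.48, 1, -3.1, -6.2, 24, 0.6, 1, -4, -7.9, 24, 0.72, 1])

```text
time: 30.47
tool_pos: [0.518, -0.0727, 0.1733]
tcp_rot: [0.001, 0.631, 0.776, 0.007]
ft_force: [7.2, 10.9, -2.1]
grip_width: 0.0228
```

play_rows(series=[0, 0.6, 0, 0.12, 1, 0, 0.6, 0, 0.13, 1, 0, 0.6, 0, 0.13, 1, 0, 0.6, 0, 0.13, 1])

```text
time: 30.8
tool_pos: [0.5196, -0.079, 0.1744]
tcp_rot: [0.005, 0.679, 0.734, 0.005]
ft_force: [6.6, 0.9, -0.7]
grip_width: 0.0226
```

```bash
bash lk2.sh w32 c
```

```text
t 30.80 rel [  1.1 -10.4  -2.8] theta -1.459 phi range (np.float64(-1.5800000000000045), np.float64(-1.4600000000000053), 5) F [ 6.6  0.9 -0.7] M [ 0.19 -2.05  0.03]
30.8 [ 0.51960525 -0
```

play_rows(series=[2, -2, 2, 0, 1, 3, -4, 3, 0, 1, 3, -4, 3, 0, 1, 3, -4, 3, 0, 1])

```text
time: 31.18
tool_pos: [0.5189, -0.0782, 0.1734]
tcp_rot: [0.009, 0.679, 0.734, 0.007]
ft_force: [11.1, -1.8, 3.1]
grip_width: 0.0225
```

```bash
bash lk2.sh w33 c
```

```text
t 31.18 rel [-0.9 -9.2 -4.2] theta -1.46 phi range None F [11.1 -1.8  3.1] M [-0.62 -3.22  0.05]
31.1833 [ 0.51891026
```

play_rows(series=[0, 2, -12, 0, 1, 0, 4, -38, 0, 1, 0, 4, -75, 0, 1, 0, 4, -75, 0, 1])

```text
time: 31.57
tool_pos: [0.5179, -0.0768, 0.2504]
tcp_rot: [0.005, 0.68, 0.734, 0.004]
ft_force: [1.2, 0.4, -2.2]
grip_width: 0.023
```

```bash
python3 look.py w34;python3 ph.py w34 abcd 212; python3 goto.py b -.93 20;python3 goto.py c -1.0 20
```

```text
31.5667 [ 0.51787414 -0.07676498  0.25042439] [0.00510113 0.67963408 0.73352428 0.00369147] [0.5112252  0.00720208 0.3924297 ] [ 0.98525035 -0.16668175 -0.01293959  0.03648989]
cam look [ 0.03766187 -0.32750218 -0.94409952]
a phi -0.60 err 167.3 shift 0 0
b phi -0.92 err 81.8 shift 0 0
c phi -1.06 err 67.0 shift 0 0
d phi -1.18 err 107.6 shift 0 0
theta (np.float64(0.009999999999991238), np.float64(-0.94), (np.float64(-1.0100000000000082), np.float64(-0.8300000000000094), 7))
t 31.62 key [ 0.5176 -0.0822  0.1787] yaw 1.647 F [ 0.2  0.  -3.1] M [ 0.01  0.01 -0.03] w 0.0233
shift mm [77.8 12.2 50.3] turn -0.521 q7 0.07
theta (np.float64(0.004999999999991678), np.float64(-1.0099999999999998), (np.float64(-1.1000000000000076), np.float64(-0.890000000000009), 8))
t 31.62 key [ 0.5176 -0.0822  0.1787] yaw 1.647 F [ 0.2  0.  -3.1] M [ 0.01  0.01 -0.03] w 0.0233
shift mm [ 7.6  4.4 50.3] turn -0.451 q7 0.07
```

```bash
cat > sim.py <<'E'
import numpy as np, eng
def run(phi0,th,a,tz,d0,d1,sgn=1):
    # push direction: e=(-sin th, cos th) or its negative such that +x ; a = offset along key x axis dir k (taken with +y)
    k=np.array([np.cos(th),np.sin(th)]); k=k if k[1]>0 else -k
    e=np.array([k[1],-k[0]]); e=e if e[0]>0 else -e
    phi=phi0; out=[]
    for d in np.arange(d0,d1+.1,1.):
        c=a*k+d*e
        p=phi
        while any(eng.key(eng.bar(p),th,c[0],c[1],tz)) and p>-2.4: p-=.02
        phi=p; out.append((d,round(phi,2)))
    return out
for nm,phi0,th,a,tz in (('c',-1.06,-1.25,16,-8),('c',-1.06,-1.4,16,-8),('b',-.93,-1.3,16,-8),('b',-.93,-1.5,16,-8),('d',-1.2,-1.57,14,-6),('d',-1.2,-1.75,14,-6),('d',-1.2,-1.75,18,-6),('d',-1.2,-1.9,14,-6)):
    print(nm,th,a,run(phi0,th,a,tz,-26,0))
E
python3 sim.py
```

```text
c -1.25 16 [(np.float64(-26.0), -1.06), (np.float64(-25.0), -1.06), (np.float64(-24.0), -1.06), (np.float64(-23.0), -1.06), (np.float64(-22.0), -1.06), (np.float64(-21.0), -1.06), (np.float64(-20.0), -1.06), (np.float64(-19.0), -1.06), (np.float64(-18.0), -1.06), (np.float64(-17.0), -1.08), (np.float64(-16.0), -1.14), (np.float64(-15.0), -1.22), (np.float64(-14.0), -1.56), (np.float64(-13.0), -1.86), (np.float64(-12.0), -2.36), (np.float64(-11.0), -2.4), (np.float64(-10.0), -2.4), (np.float64(-9.0), -2.4), (np.float64(-8.0), -2.4), (np.float64(-7.0), -2.4), (np.float64(-6.0), -2.4), (np.float64(-5.0), -2.4), (np.float64(-4.0), -2.4), (np.float64(-3.0), -2.4), (np.float64(-2.0), -2.4), (np.float64(-1.0), -2.4), (np.float64(0.0), -2.4)]
c -1.4 16 [(np.float64(-26.0), -1.06), (np.float64(-25.0), -1.06), (np.float64(-24.0), -1.06), (np.float64(-23.0), -1.06), (np.float64(-22.0), -1.06), (np.float64(-21.0), -1.06), (np.float64(-20.0), -1.06), (np.float64(-19.0), -1.08), (np.float64(-18.0), -1.16), (np.float64(-17.0), -1.24), (np.float64(-16.0), -1.32), (np.float64(-15.0), -1.38), (np.floa
[... 4145 characters left out ...]
, (np.float64(-25.0), -1.2), (np.float64(-24.0), -1.22), (np.float64(-23.0), -1.32), (np.float64(-22.0), -1.42), (np.float64(-21.0), -1.5), (np.float64(-20.0), -1.58), (np.float64(-19.0), -1.66), (np.float64(-18.0), -1.74), (np.float64(-17.0), -1.82), (np.float64(-16.0), -1.88), (np.float64(-15.0), -2.0), (np.float64(-14.0), -2.4), (np.float64(-13.0), -2.4), (np.float64(-12.0), -2.4), (np.float64(-11.0), -2.4), (np.float64(-10.0), -2.4), (np.float64(-9.0), -2.4), (np.float64(-8.0), -2.4), (np.float64(-7.0), -2.4), (np.float64(-6.0), -2.4), (np.float64(-5.0), -2.4), (np.float64(-4.0), -2.4), (np.float64(-3.0), -2.4), (np.float64(-2.0), -2.4), (np.float64(-1.0), -2.4), (np.float64(0.0), -2.4)]
```

```bash
cat > push.py <<'E'
from goto import *
import sys
k=sys.argv[1];th,a,d,tz=map(float,sys.argv[2:6])
kk=np.array([np.cos(th),np.sin(th)]); kk=kk if kk[1]>0 else -kk
e=np.array([kk[1],-kk[0]]); e=e if e[0]>0 else -e
Rz=np.array([[np.cos(YAW),-np.sin(YAW)],[np.sin(YAW),np.cos(YAW)]])
F=frame(YAW); t=nutc(C,F,k)+F@[0,0,.022]
tgt=t.copy(); tgt[:2]+=Rz@(a*kk+d*e)/1000; tgt[2]+=tz/1000
s,x,y,kp,yaw=state()
yt=th+YAW+np.pi; turn=-((yt-yaw+np.pi)%(2*np.pi)-np.pi)
xn=np.array([np.cos(yt),np.sin(yt),0])
dd=tgt-kp+.0049*(xn-x)
g=Rz@e; 
# push dir in tool axes after turn
yn=np.cross([0,0,-1.],xn)
print('t %.2f'%s['time'],'key',np.round(kp,4),'F',np.round(s['ft_force'],1),'shift now-axes',np.round([1000*dd@x,1000*dd@y,-1000*dd[2]],1),'turn %.3f'%turn,'push dir after turn',np.round([g@xn[:2],g@yn[:2]],2),'q7 %.2f'%s['q'][6], 'w',round(s['grip_width'],4))
E
python3 push.py c -1.4 16 -29 -8
```

```text
t 31.62 key [ 0.5176 -0.0822  0.1787] F [ 0.2  0.  -3.1] shift now-axes [ 22.  -27.8  78.3] turn -0.061 push dir after turn [0. 1.] q7 0.07 w 0.0233
```

play_rows(series=[12, -15, 0, -0.06, 1, 22, -28, 15, -0.06, 1, 22, -28, 45, -0.06, 1, 22, -28, 78, -0.06, 1, 22, -28, 78, -0.06, 1, 22, -28, 78, -0.06, 1])

```text
time: 32.12
tool_pos: [0.4823, -0.0569, 0.1641]
tcp_rot: [-0.002, 0.657, 0.754, -0.002]
ft_force: [-0.1, -0.6, -1.3]
grip_width: 0.0228
```

```bash
python3 push.py c -1.4 16 -6 -8;  python3 look.py w35
```

```text
t 32.12 key [ 0.4858 -0.0625  0.0955] F [-0.1 -0.6 -1.3] shift now-axes [-0.2 25.7 -4.9] turn -0.000 push dir after turn [0. 1.] q7 0.06 w 0.0228
32.1167 [ 0.482273   -0.05692865  0.16413317] [-0.00225054  0.65729364  0.75362961 -0.00155527] [0.47312442 0.02618732 0.30647113] [ 0.98394116 -0.16496276 -0.00916302  0.06755089]
cam look [ 0.04031851 -0.32338935 -0.94540666]
```

play_rows(series=[0, 6, -2, 0, 1, 0, 12, -3, 0, 1, 0, 16, -3, 0, 1, 0, 20, -3, 0, 1, 0, 23, -3, 0, 1, 0, 23, -3, 0, 1, 0, 23, -3, 0, 1])

```text
time: 32.75
tool_pos: [0.5019, -0.0548, 0.1703]
tcp_rot: [-0.004, 0.658, 0.753, -0.005]
ft_force: [-16.2, -0.7, 17.2]
grip_width: 0.023
```

```bash
python3 push.py c -1.4 16 -15 -8;  bash lk2.sh w36 c
```

```text
t 32.75 key [ 0.5065 -0.06    0.1015] F [-16.2  -0.7  17.2] shift now-axes [ 0.1 -4.2  1.1] turn -0.002 push dir after turn [0. 1.] q7 0.05 w 0.023
t 32.75 rel [-13.4  13.8  -6.9] theta -1.402 phi range (np.float64(0.15999999999998415), np.float64(0.21999999999998376), 3) F [-16.2  -0.7  17.2] M [-0.51  4.41 -0.24]
32.75 [ 0.50191484 -
```

play_rows(series=[0, -6, 0, 0, 1, 0, -8, -20, 0, 1, 0, -8, -50, 0, 1, 0, -8, -80, 0, 1, 0, -8, -80, 0, 1])

```text
time: 33.22
tool_pos: [0.5038, -0.0548, 0.256]
tcp_rot: [0.006, 0.657, 0.754, 0.004]
ft_force: [1.4, 0.2, -1.4]
grip_width: 0.023
```

```bash
python3 look.py w37;python3 ph.py w37 abcd 212; python3 push.py b -1.5 16 -31 -8;python3 key2.py "(-.0896,.0005,-.211)" w37 w20
```

```text
33.2167 [ 0.50384761 -0.05477216  0.25602922] [0.00593952 0.6573899  0.75351473 0.00433557] [0.49186371 0.02860342 0.39796343] [ 0.9836532  -0.16656373 -0.01893795  0.06575918]
cam look [ 0.05916293 -0.3251912  -0.94379576]
a phi -0.62 err 472.1 shift 0 0
b phi -0.92 err 44.7 shift 0 0
c phi -1.04 err 24.4 shift 0 0
d phi -1.18 err 203.4 shift 0 0
t 33.27 key [ 0.5036 -0.0602  0.1842] F [-0.6  0.5 -3.7] shift now-axes [72.6 -3.  83.9] turn 0.099 push dir after turn [0. 1.] q7 0.09 w 0.0227
```

```bash
python3 push.py c -1.3 14 -29 -14
```

```text
t 33.27 key [ 0.5036 -0.0602  0.1842] F [-0.6  0.5 -3.7] shift now-axes [ -5.1 -17.   89.9] turn -0.101 push dir after turn [0. 1.] q7 0.09 w 0.0227
```

play_rows(series=[-5, -17, 10, -0.1, 1, -5, -17, 45, -0.1, 1, -5, -17, 80, -0.1, 1, -5, -17, 90, -0.1, 1, -5, -17, 90, -0.1, 1, -5, -17, 90, -0.1, 1])

```text
time: 33.77
tool_pos: [0.4834, -0.0621, 0.1591]
tcp_rot: [-0.0, 0.619, 0.786, 0.0]
ft_force: [0.5, 0.0, -1.2]
grip_width: 0.0228
```

play_rows(series=[0, 5, 0, 0, 1, 0, 10, 0, 0, 1, 0, 14, 0, 0, 1, 0, 18, 0, 0, 1, 0, 18, 0, 0, 1, 0, 18, 0, 0, 1])

```text
time: 34.27
tool_pos: [0.4974, -0.0589, 0.1584]
tcp_rot: [-0.002, 0.619, 0.785, -0.003]
ft_force: [-6.5, -1.7, -1.3]
grip_width: 0.0226
```

```bash
python3 push.py c -1.3 14 -16 -14;  bash lk2.sh w38 c
```

```text
t 34.27 key [ 0.5017 -0.064   0.0896] F [-6.5 -1.7 -1.3] shift now-axes [-0.1 -1.2 -4.8] turn -0.001 push dir after turn [0. 1.] q7 0.15 w 0.0226
t 34.27 rel [-18.    9.6 -18.8] theta -1.301 phi range (np.float64(-2.3), np.float64(0.8799999999999795), 34) F [-6.5 -1.7 -1.3] M [-0.46  1.65 -0.06]
34.2667 [ 0.49743856
```

play_rows(series=[0, 3, -4, 0, 1, 0, 6, -4, 0, 1, 0, 9, -4, 0, 1, 0, 9, -4, 0, 1, 0, 9, -4, 0, 1])

```text
time: 34.73
tool_pos: [0.4992, -0.0583, 0.1605]
tcp_rot: [-0.008, 0.62, 0.785, -0.009]
ft_force: [-17.5, -4.3, 3.3]
grip_width: 0.0228
```

```bash
python3 push.py c -1.3 14 -16 -14;  bash lk2.sh w39 c
```

```text
t 34.73 key [ 0.5058 -0.0631  0.0919] F [-17.5  -4.3   3.3] shift now-axes [-0.  -5.4 -2.5] turn -0.003 push dir after turn [0. 1.] q7 0.14 w 0.0228
t 34.73 rel [-14.   10.6 -16.5] theta -1.303 phi range None F [-17.5  -4.3   3.3] M [-1.07  4.82 -0.12]
34.7333 [ 0.49920886
```

play_rows(series=[0, -8, 0, 0, 1, 0, -12, -15, 0, 1, 0, -14, -40, 0, 1, 0, -14, -40, 0, 1, 0, -14, -40, 0, 1])

```text
time: 35.2
tool_pos: [0.4972, -0.0591, 0.2047]
tcp_rot: [0.002, 0.619, 0.785, 0.001]
ft_force: [0.2, 0.4, -2.7]
grip_width: 0.0227
```

```bash
python3 push.py b -1.5 16 -32 -10;python3 look.py w40;python3 ph.py w40 abcd 212
```

```text
t 35.20 key [ 0.4997 -0.0644  0.1358] F [ 0.2  0.4 -2.7] shift now-axes [75.9  8.5 37.4] turn 0.199 push dir after turn [0. 1.] q7 0.18 w 0.0227
35.2 [ 0.49723929 -0.05909649  0.20469103] [0.00226223 0.61893018 0.78544149 0.00140751] [0.47827748 0.02262742 0.34675094] [ 0.97917996 -0.16530287 -0.02263979  0.11562445]
cam look [ 0.08256295 -0.31848708 -0.94432481]
a phi -0.60 err 1596.0 shift 0 0
b phi -0.92 err 57.7 shift 0 0
c phi -0.26 err 20.2 shift 3 -2
d phi -1.18 err 419.4 shift 0 -1
```

play_rows(series=[38, 2, 0, 0.1, 1, 70, 5, 0, 0.2, 1, 76, 8.5, 10, 0.2, 1, 76, 8.5, 37, 0.2, 1, 76, 8.5, 37, 0.2, 1, 76, 8.5, 37, 0.2, 1, 76, 8.5, 37, 0.2, 1])

```text
time: 35.83
tool_pos: [0.4862, 0.0163, 0.1659]
tcp_rot: [-0.0, 0.694, 0.72, -0.0]
ft_force: [0.2, -0.2, -2.4]
grip_width: 0.0227
```

```bash
python3 push.py b -1.5 16 -14 -10;python3 look.py w41
```

```text
t 35.83 key [0.4885 0.0107 0.0971] F [ 0.2 -0.2 -2.4] shift now-axes [ 0.6 18.8 -1.3] turn -0.001 push dir after turn [0. 1.] q7 -0.20 w 0.0227
35.8333 [0.48616414 0.01628112 0.16588955] [-1.05452858e-04  6.94443665e-01  7.19547062e-01 -1.05480168e-04] [0.48478197 0.10020674 0.30812299] [ 0.98599948 -0.16579632 -0.0032712   0.01749004]
cam look [ 0.01225036 -0.32683575 -0.94500176]
```

play_rows(series=[0, 6, 0, 0, 1, 0, 10, 0, 0, 1, 0, 14, 0, 0, 1, 0, 18, 0, 0, 1, 0, 22, 0, 0, 1, 0, 26, 0, 0, 1, 0, 28, 0, 0, 1, 0, 28, 0, 0, 1, 0, 28, 0, 0, 1])

```text
time: 36.63
tool_pos: [0.5023, 0.0173, 0.1646]
tcp_rot: [-0.009, 0.695, 0.719, -0.011]
ft_force: [-25.3, -0.0, 18.6]
grip_width: 0.023
```

```bash
python3 push.py b -1.5 16 -14 -10;bash lk2.sh w42 b
```

```text
t 36.63 key [0.5086 0.0121 0.0955] F [-25.3  -0.   18.6] shift now-axes [-0.2 -1.4 -2.8] turn -0.002 push dir after turn [0. 1.] q7 -0.21 w 0.023
t 36.63 rel [-13.8  15.2 -12.8] theta -1.502 phi range (np.float64(0.039999999999984936), np.float64(0.7299999999999804), 24) F [-25.3  -0.   18.6] M [-0.17  6.97 -0.28]
36.6333 [0.50229359
```

play_rows(series=[0, -6, 0, 0, 1, 0, -14, -3, 0, 1, 0, -14, -5, 0, 1, 0, -10, -5, 0, 1, 0, -6, -5, 0, 1, 0, -3, -5, 0, 1, 0, 0, -5, 0, 1, 0, 0, -5, 0, 1])

```text
time: 37.35
tool_pos: [0.5154, 0.0177, 0.1707]
tcp_rot: [0.0, 0.694, 0.72, 0.001]
ft_force: [0.7, -0.1, -3.0]
grip_width: 0.0225
```

```bash
python3 push.py b -1.5 16 -14 -10;bash lk2.sh w43 b
```

```text
t 37.35 key [0.5174 0.0121 0.102 ] F [ 0.7 -0.1 -3. ] shift now-axes [  0.2 -10.2   3.6] turn -0.001 push dir after turn [0. 1.] q7 -0.20 w 0.0225
t 37.35 rel [-4.9 15.5 -6.4] theta -1.501 phi range None F [ 0.7 -0.1 -3. ] M [ 0.01 -0.1   0.03]
37.35 [0.51535498 0.
```

play_rows(series=[0, -3, -15, 0, 1, 0, -5, -45, 0, 1, 0, -5, -60, 0, 1, 0, -5, -60, 0, 1, 0, -5, -60, 0, 1])

```text
time: 37.82
tool_pos: [0.5091, 0.0174, 0.231]
tcp_rot: [0.001, 0.694, 0.72, 0.0]
ft_force: [-0.5, 0.3, -1.7]
grip_width: 0.0231
```

```bash
python3 look.py w44;python3 ph.py w44 abcd 215;python3 push.py b -1.5 16 -14 -10
```

```text
37.8167 [0.50914043 0.01741386 0.23100133] [5.72648709e-04 6.94320133e-01 7.19665932e-01 4.13819900e-04] [0.50748233 0.10140786 0.37321755] [ 0.98597723 -0.16590341 -0.00415748  0.01754059]
cam look [ 0.01401845 -0.32700812 -0.94491755]
a phi -0.58 err 328.2 shift -1 0
b phi -0.96 err 14.4 shift -1 0
c phi -2.30 err 0.0 shift -3 -3
d phi -1.84 err 302.3 shift -1 -3
t 37.87 key [0.5107 0.0118 0.1611] F [ 0.  -0.5 -1.9] shift now-axes [ 0.3 -3.5 62.7] turn -0.001 push dir after turn [0. 1.] q7 -0.17 w 0.0228
```

```bash
python3 push.py b -1.4 15 -30 -18
```

```text
t 37.87 key [0.5107 0.0118 0.1611] F [ 0.  -0.5 -1.9] shift now-axes [ -3.8 -21.3  70.7] turn -0.101 push dir after turn [0. 1.] q7 -0.17 w 0.0228
```

play_rows(series=[-4, -21, 5, -0.1, 1, -4, -21, 40, -0.1, 1, -4, -21, 70, -0.1, 1, -4, -21, 70, -0.1, 1, -4, -16, 70, -0.1, 1, -4, -12, 70, -0.1, 1, -4, -8, 70, -0.1, 1, -4, -4, 70, -0.1, 1, -4, 0, 70, -0.1, 1, -4, 2, 70, -0.1, 1])

```text
time: 38.7
tool_pos: [0.5015, 0.0136, 0.1599]
tcp_rot: [-0.008, 0.658, 0.753, -0.009]
ft_force: [-23.0, 0.4, 11.1]
grip_width: 0.0227
```

```bash
python3 push.py b -1.4 15 -14 -18;bash lk2.sh w45 b
```

```text
t 38.70 key [0.5077 0.0084 0.0912] F [-23.    0.4  11.1] shift now-axes [ 1.2 -1.7  0.8] turn -0.002 push dir after turn [0. 1.] q7 -0.10 w 0.0227
t 38.70 rel [-14.5  11.5 -17.2] theta -1.402 phi range None F [-23.    0.4  11.1] M [ 0.25  6.38 -0.07]
38.7 [0.50149831 0.0
```

```bash
python3 - <<'E'
from h import *
for n,c in {'side':(140,260,210,340),'scene':(170,280,210,350)}.items():
    im=robot.get_image(n); i=im[c[0]:c[1],c[2]:c[3]]; k=min(580/i.shape[0],780/i.shape[1]); save(cv2.resize(i,None,fx=k,fy=k,interpolation=cv2.INTER_CUBIC),n+'2.png')
E
python3 - <<'E'
from fit import *
C=np.array([.5622,-.0403,.107]);F=frame(-.034)
for n in ('w42','w45'):
    s,p,im=pickle.load(open(n+'.pkl','rb')); outs=[]
    for ph in (-.93,-1.15,-1.35):
        o=cv2.resize(im,None,fx=5,fy=5,interpolation=cv2.INTER_CUBIC)
        for H in hulls(C,F,'b',ph):
            h=cv2.convexHull(np.round(proj(p,H)*5+2).astype(np.int32).reshape(-1,1,2)); cv2.polylines(o,[h],True,(255,0,0),1)
        outs.append(o[5*225:5*285,5*295:5*347])
    save(np.hstack(outs),n+'f.png')
a=cv2.imread('pics/w42f.png');b=cv2.imread('pics/w45f.png');cv2.imwrite('pics/wf.png',np.vstack([a,b])[:600,:800]);print(a.shape)
E
```

```text
(300, 780, 3)
```

play_rows(series=[0, -8, 0, 0, 1, 0, -12, -15, 0, 1, 0, -14, -50, 0, 1, 0, -14, -50, 0, 1, 0, -14, -50, 0, 1], newtons=120)

```text
time: 39.27
tool_pos: [0.5002, 0.0121, 0.2145]
tcp_rot: [0.003, 0.657, 0.753, 0.003]
ft_force: [-0.4, -0.5, -3.0]
grip_width: 0.0226
```

```bash
python3 look.py w46;python3 ph.py w46 b 215;python3 push.py b -1.03 0 2 15; python3 push.py b -1.03 0 2 -4; python3 key2.py "(-.0896,.0005,-.211)" w46 w20
```

```text
39.2667 [0.50015562 0.01211677 0.214479  ] [0.00321431 0.65743652 0.75349752 0.00289505] [0.48902883 0.09527555 0.35661476] [ 0.98382249 -0.16568739 -0.01604547  0.06620836]
cam look [ 0.05351157 -0.32388926 -0.94458047]
b phi -1.08 err 18.6 shift -1 0
t 39.32 key [0.5008 0.0064 0.1439] F [-0.4 -0.6 -3.4] shift now-axes [-12.3  19.5  20.5] turn -0.371 push dir after turn [0. 1.] q7 -0.07 w 0.0229
t 39.32 key [0.5008 0.0064 0.1439] F [-0.4 -0.6 -3.4] shift now-axes [-12.3  19.5  39.5] turn -0.371 push dir after turn [0. 1.] q7 -0.07 w 0.0229
```

play_rows(series=[-6, 10, 0, -0.12, 1, -12, 19, 0, -0.24, 1, -12, 19.5, 8, -0.34, 1, -12, 19.5, 16, -0.34, 1, -12, 19.5, 16, -0.34, 1, -12, 19.5, 16, -0.34, 1])

```text
time: 39.82
tool_pos: [0.5172, 0.0025, 0.1937]
tcp_rot: [-0.001, 0.521, 0.853, -0.001]
ft_force: [0.5, -0.1, -3.1]
grip_width: 0.0226
```

```bash
python3 push.py b -1.06 0 0 -5;python3 goto.py b -1.06 -5; bash lk2.sh w47 b
```

```text
t 39.82 key [ 0.5219 -0.0023  0.1251] F [ 0.5 -0.1 -3.1] shift now-axes [-1.  -0.6 21.7] turn -0.003 push dir after turn [0. 1.] q7 0.26 w 0.0226
theta (np.float64(0.004999999999992122), np.float64(-1.0699999999999998), (np.float64(-1.1600000000000072), np.float64(-0.9500000000000086), 8))
t 39.82 key [ 0.5219 -0.0023  0.1251] yaw 2.045 F [ 0.5 -0.1 -3.1] M [ 0.   -0.04  0.01] w 0.0226
shift mm [-2.   1.1 21.7] turn 0.007 q7 0.26
t 39.82 rel [ 0.   1.2 16.7] theta -1.063 phi range (np.float64(-2.3), np.float64(0.8799999999999795), 107) F [ 0.5 -0.1 -3.1] M [ 0.   -0.04  0.01]
39.8167 [0.51721997
```

play_rows(series=[-1.5, 0.8, 8, 0, 1, -1.5, 0.8, 16, 0, 1, -1.5, 0.8, 22, 0, 1, -1.5, 0.8, 22, 0, 1, -1.3, 0.1, 22, 0.12, 1, -1.3, -1, 23, 0.24, 1, -1.3, -1.7, 24, 0.36, 1, -1.3, -2.9, 25, 0.48, 1, -1.5, -3.6, 26, 0.6, 1, -1.6, -4.5, 27, 0.7, 1])

```text
time: 40.7
tool_pos: [0.5227, 0.0026, 0.1719]
tcp_rot: [0.004, 0.783, 0.622, 0.009]
ft_force: [8.7, 4.9, 9.2]
grip_width: 0.0226
```

play_rows(series=[0, 0, 0, 0, 1, 0, 0, 0, 0, 1])

```text
time: 40.87
tool_pos: [0.5226, 0.0025, 0.1722]
tcp_rot: [0.004, 0.781, 0.624, 0.009]
ft_force: [8.3, 4.6, 5.1]
grip_width: 0.0222
```

```bash
bash lk2.sh w48 b
```

```text
t 40.87 rel [-0.9 -0.2 -4.2] theta -1.759 phi range None F [8.3 4.6 5.1] M [ 1.35 -2.24  0.15]
40.8667 [0.52264747
```

play_rows(series=[-1, -2.5, 2, 0, 1, -1, -5, 4, 0, 1, -1, -5, 4, 0, 1, -1, -5, 4, 0, 1])

```text
time: 41.25
tool_pos: [0.5218, 0.0027, 0.1718]
tcp_rot: [0.007, 0.781, 0.624, 0.013]
ft_force: [9.2, 4.4, 17.9]
grip_width: 0.0232
```

```bash
bash lk2.sh w49 b
```

```text
t 41.25 rel [-3.2 -0.2 -4.5] theta -1.758 phi range None F [ 9.2  4.4 17.9] M [ 1.29 -2.77  0.2 ]
41.25 [0.52180957 0.
```

play_rows(series=[0, 4, -10, -0.1, 1, 0, 5, -24, -0.2, 1, 0, 5, -24, -0.3, 1, 0, 5, -24, -0.35, 1, 0, 5, -24, -0.35, 1])

```text
time: 41.72
tool_pos: [0.5147, -0.002, 0.188]
tcp_rot: [0.0, 0.661, 0.75, 0.0]
ft_force: [-0.3, -0.1, -2.7]
grip_width: 0.0226
```

```bash
python3 push.py b -1.4 -12 3 -7; python3 look.py w50; python3 ph.py w50 b 210
```

```text
t 41.72 key [ 0.5173 -0.0075  0.1193] F [-0.3 -0.1 -2.7] shift now-axes [-8.6  8.  17.9] turn -0.010 push dir after turn [0. 1.] q7 -0.06 w 0.0226
41.7167 [ 0.51468704 -0.00201666  0.18803501] [1.73190245e-04 6.60975691e-01 7.50407273e-01 1.73636311e-04] [0.5055152  0.08131143 0.33029716] [ 0.98417567 -0.16550427 -0.01128997  0.06228258]
cam look [ 0.04283869 -0.32436421 -0.94496175]
b phi -1.26 err 9.3 shift -1 0
```

```bash
python3 goto.py b -1.26 -4
```

```text
theta (np.float64(0.009999999999993348), np.float64(-1.2399999999999998), (np.float64(-1.3700000000000059), np.float64(-1.1300000000000074), 9))
t 41.77 key [ 0.5172 -0.0076  0.1191] yaw 1.695 F [ 0.7 -0.3 -2.6] M [-0.02  0.02 -0.02] w 0.0229
shift mm [ 3.1  7.  14.7] turn -0.172 q7 -0.06
```

play_rows(series=[1.5, 3, -4, -0.1, 1, 3, 6.2, -4, -0.17, 1, 3, 6.2, -4, -0.17, 1, 3, 6.2, 0, -0.17, 1, 3, 6.2, 6, -0.17, 1, 3, 6.2, 6, -0.17, 1])

```text
time: 42.27
tool_pos: [0.5191, 0.0014, 0.1801]
tcp_rot: [-0.001, 0.596, 0.803, -0.001]
ft_force: [-1.2, -0.3, -3.1]
grip_width: 0.0228
```

```bash
python3 goto.py b -1.26 -4; bash lk2.sh w51 b
```

```text
theta (np.float64(0.009999999999993348), np.float64(-1.2399999999999998), (np.float64(-1.3700000000000059), np.float64(-1.1300000000000074), 9))
t 42.27 key [ 0.523  -0.0038  0.1114] yaw 1.865 F [-1.2 -0.3 -3.1] M [0.01 0.06 0.  ] w 0.0228
shift mm [-0.1  0.8  7.1] turn -0.002 q7 0.09
t 42.27 rel [ 1.2 -0.2  3.1] theta -1.242 phi range (np.float64(-1.9400000000000022), np.float64(-0.9500000000000086), 34) F [-1.2 -0.3 -3.1] M [0.01 0.06 0.  ]
42.2667 [0.51905407
```

play_rows(series=[0, 2, 4, 0, 1, 0, 2, 8, 0, 1, 0, 2, 8, 0, 1, 0, 2.6, 8, 0.12, 1, -0.1, 3.2, 8, 0.24, 1, -0.3, 3.7, 8, 0.36, 1, -0.5, 4.3, 8, 0.48, 1, -0.9, 4.8, 8, 0.6, 1, -1.2, 5.2, 8, 0.72, 1, -1.2, 5.2, 8, 0.72, 1])

```text
time: 43.15
tool_pos: [0.527, 0.0025, 0.1744]
tcp_rot: [0.001, 0.841, 0.542, 0.001]
ft_force: [2.3, 0.0, -1.7]
grip_width: 0.0232
```

```bash
bash lk2.sh w52 b
```

```text
t 43.15 rel [ 4.7  0.8 -2.7] theta -1.963 phi range None F [ 2.3  0.  -1.7] M [ 0.14 -0.48 -0.01]
43.15 [0.52695567 0.
```

play_rows(series=[0.2, -1, -10, -0.12, 1, 0.4, -2, -14, -0.24, 1, 0.5, -3, -14, -0.36, 1, 0.5, -3.5, -14, -0.48, 1, 0.5, -4, -14, -0.6, 1, 0.5, -4, -14, -0.6, 1])

```text
time: 43.7
tool_pos: [0.5216, 0.0041, 0.1875]
tcp_rot: [-0.001, 0.64, 0.768, -0.0]
ft_force: [0.2, 1.0, -3.0]
grip_width: 0.0227
```

```bash
python3 look.py w53; python3 ph.py w53 b 210;python3 goto.py b -1.35 -8;  bash lk2.sh w53 b
```

```text
43.7 [0.52157724 0.00407932 0.18751163] [-5.18634175e-04  6.40471376e-01  7.67981735e-01 -4.49220201e-04] [0.50815223 0.08668221 0.32977899] [ 0.98214136 -0.16511934 -0.01482821  0.08896108]
cam look [ 0.05850518 -0.32170281 -0.94503145]
b phi -1.26 err 4.6 shift -1 0
theta (np.float64(0.005000000000005889), np.float64(-1.3599999999999999), (np.float64(-1.490000000000005), np.float64(-1.2200000000000069), 10))
t 43.75 key [ 0.5248 -0.0015  0.1188] yaw 1.746 F [ 0.2  0.  -2.6] M [-0.02  0.01 -0.01] w 0.0228
shift mm [-1.9 -1.4 18.4] turn -0.001 q7 -0.02
t 43.75 rel [ 2.9  2.2 10.4] theta -1.361 phi range (np.float64(-2.3), np.float64(0.8799999999999795), 107) F [ 0.2  0.  -2.6] M [-0.02  0.01 -0.01]
43.75 [0.52174594 0.
```

play_rows(series=[-1.5, -0.5, 6, 0.05, 1, -1.5, -0.5, 12, 0.0, 1, -1.5, -0.5, 18.5, 0, 1, -1.5, -0.5, 18.5, 0, 1, -1.5, -0.5, 18.5, 0, 1])

```text
time: 44.22
tool_pos: [0.5218, 0.0027, 0.169]
tcp_rot: [-0.0, 0.643, 0.766, -0.0]
ft_force: [1.0, 0.3, -3.2]
grip_width: 0.0229
```

```bash
bash lk2.sh w54 b
```

```text
t 44.22 rel [ 3.   0.9 -8.2] theta -1.362 phi range (np.float64(-1.4000000000000057), np.float64(-1.340000000000006), 3) F [ 1.   0.3 -3.2] M [ 0.02 -0.    0.03]
44.2167 [0.52180432
```

play_rows(series=[0, 0.6, 0, 0.12, 1, -0.1, 1.2, 0, 0.24, 1, -0.3, 1.7, 0, 0.36, 1, -0.5, 2.3, 1, 0.48, 1, -0.9, 2.8, 2, 0.6, 1, -1.2, 3.2, 2, 0.7, 1, -1.2, 3.2, 2, 0.7, 1, -1.2, 3.2, 2, 0.7, 1])

```text
time: 44.93
tool_pos: [0.5258, 0.0043, 0.1718]
tcp_rot: [-0.0, 0.866, 0.5, 0.001]
ft_force: [-9.3, 2.6, 26.6]
grip_width: 0.0229
```

```bash
bash lk2.sh w55 b
```

```text
t 44.93 rel [ 3.2  2.6 -5.2] theta -2.06 phi range (np.float64(-2.0600000000000014), np.float64(-1.970000000000002), 4) F [-9.3  2.6 26.6] M [0.71 2.67 0.03]
44.9333 [0.52576826
```

play_rows(series=[0, 0, -15, 0, 1, 0, 0, -30, 0, 1, 0, 0, -30, -0.12, 1, 0, 0, -30, -0.24, 1, 0, 0, -30, -0.36, 1])

```text
time: 45.4
tool_pos: [0.5257, 0.0022, 0.1982]
tcp_rot: [0.001, 0.761, 0.649, 0.0]
ft_force: [-0.4, 0.3, -2.4]
grip_width: 0.0228
```

```bash
python3 look.py w60 && python3 ph.py w60 bd; python3 est.py b; cat goto.py push.py lk2.sh | head -80
```

```text
45.4 [0.52567442 0.00221425 0.19817485] [5.21201114e-04 7.60897692e-01 6.48871468e-01 4.99598455e-04] [0.54041543 0.08515918 0.34040063] [ 0.98306541 -0.16525874  0.01203294 -0.07827618]
cam look [-0.04952998 -0.32303651 -0.94508952]
b phi -1.54 err 10.4 shift -1 0
d phi -1.94 err 386.6 shift -3 -3
t 45.45 rel [ 4.9  0.3 20.8] theta -1.692 phi range (np.float64(-2.3), np.float64(0.8799999999999795), 107) F [-0.3  0.  -2.4] M [ 0.01 -0.01 -0.02]
from h import *
from fit import frame,nutc
import eng
C=np.array([.5622,-.0403,.107]);YAW=-.034
def mid(phi,cx=2,tz=-3):
    best=None
    for t in np.arange(phi-.25,phi+.25,.03):
        i=eng.interval(t,cx,0,tz)
        if i and i[1]-i[0]<1:
            d=abs((i[0]+i[1])/2-phi)
            if best is None or d<best[0]: best=(d,t,i)
    return best
def state():
    s=robot.observe();p=robot.camera_params('wrist');T=rot(s['tcp_rot']);x=T[:,0].copy();x[2]=0;x/=np.linalg.norm(x);y=np.cross([0,0,-1.],x)
    e=np.array(p['eye']); k=e+x*-.0896+y*.0005-np.array([0,0,.211])
    return s,x,y,k,np.arctan2(x[1],x[0])
def target(k,cx=2,cz=-3):
    F=fram
[... 1080 characters left out ...]
w=state()
yt=th+YAW+np.pi; turn=-((yt-yaw+np.pi)%(2*np.pi)-np.pi)
xn=np.array([np.cos(yt),np.sin(yt),0])
dd=tgt-kp+.0049*(xn-x)
g=Rz@e; 
# push dir in tool axes after turn
yn=np.cross([0,0,-1.],xn)
print('t %.2f'%s['time'],'key',np.round(kp,4),'F',np.round(s['ft_force'],1),'shift now-axes',np.round([1000*dd@x,1000*dd@y,-1000*dd[2]],1),'turn %.3f'%turn,'push dir after turn',np.round([g@xn[:2],g@yn[:2]],2),'q7 %.2f'%s['q'][6], 'w',round(s['grip_width'],4))
python3 est.py $2; python3 look.py $1 | head -1 | cut -c1-20; python3 - <<P
from h import *
import pickle
im=pickle.load(open('$1.pkl','rb'))[2]
save(cv2.resize(im[150:280,210:360],None,fx=4,fy=4,interpolation=cv2.INTER_CUBIC),'${1}c.png')
P
```

```bash
python3 - <<'P'
from h import *
import pickle
im=pickle.load(open('w60.pkl','rb'))[2]
save(cv2.resize(im[100:280,180:400],None,fx=3.5,fy=3.2,interpolation=cv2.INTER_CUBIC),'w60c.png')
P
for r in 200 225 300; do python3 ph.py w60 b $r; done
python3 push.py d -1.2 -12 3 12; python3 push.py d -1.2 -12 3 -8; python3 push.py d -1.2 0 0 12;python3 push.py d -2.0 -12 -6 -8
```

```text
b phi -1.58 err 1.2 shift -2 0
b phi -1.52 err 129.2 shift -1 0
b phi -1.48 err 1288.1 shift 0 3
t 45.45 key [ 0.5267 -0.0034  0.1292] F [-0.3  0.  -2.4] shift now-axes [-73.4  70.5 -26.6] turn -0.492 push dir after turn [0. 1.] q7 -0.32 w 0.0228
t 45.45 key [ 0.5267 -0.0034  0.1292] F [-0.3  0.  -2.4] shift now-axes [-73.4  70.5  -6.6] turn -0.492 push dir after turn [0. 1.] q7 -0.32 w 0.0228
t 45.45 key [ 0.5267 -0.0034  0.1292] F [-0.3  0.  -2.4] shift now-axes [-64.2  62.2 -26.6] turn -0.492 push dir after turn [0. 1.] q7 -0.32 w 0.0228
t 45.45 key [ 0.5267 -0.0034  0.1292] F [-0.3  0.  -2.4] shift now-axes [-73.5  56.6  -6.6] turn 0.308 push dir after turn [-0.  1.] q7 -0.32 w 0.0228
```

View pics/w60c.png

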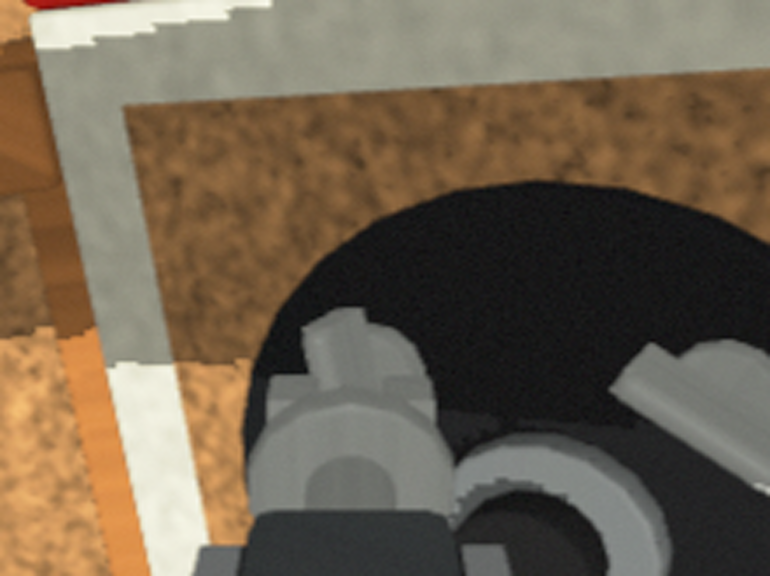

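play_rows(series=[0, 0, -35, 0, 1, -25, 23, -38, -0.12, 1, -50, 50, -38, -0.24, 1, -73, 71, -38, -0.36, 1, -73, 71, -38, -0.49, 1, -73, 71, -38, -0.49, 1, -73, 71, -38, -0.49, 1])

```text
time: 46.03
tool_pos: [0.5833, -0.0812, 0.2351]
tcp_rot: [-0.001, 0.585, 0.811, 0.0]
ft_force: [-0.7, 1.5, -1.8]
grip_width: 0.0228
```

```bash
python3 look.py w61 && python3 ph.py w61 bdc;python3 ph.py w61 d 225; for p in "-1.2 -12 3 -8" "-1.2 0 0 -8" "-1.2 -8 2 -8"; do python3 push.py d $p;done
python3 - <<'P'
from h import *
import pickle
im=pickle.load(open('w61.pkl','rb'))[2]
save(cv2.resize(im[80:300,120:440],None,fx=2.5,fy=2.5,interpolation=cv2.INTER_CUBIC),'w61c.png')
P
```

```text
46.0333 [ 0.58325951 -0.08121767  0.2350826 ] [-5.80944563e-04  5.84869755e-01  8.11126997e-01  1.62625561e-04] [ 0.5582283  -0.0016835   0.37742122] [ 0.97352415 -0.16322918 -0.02683923  0.15775491]
cam look [ 0.10375769 -0.30934705 -0.94527178]
b phi -1.50 err 90.2 shift -1 0
d phi -1.16 err 30.6 shift 0 0
c phi -1.06 err 103.7 shift 0 0
d phi -1.16 err 245.3 shift 0 0
t 46.08 key [ 0.5869 -0.0858  0.1665] F [-0.1  0.2 -2.4] shift now-axes [-1.   0.2 30.8] turn -0.014 push dir after turn [0. 1.] q7 0.29 w 0.0232
t 46.08 key [ 0.5869 -0.0858  0.1665] F [-0.1  0.2 -2.4] shift now-axes [11.  -3.  30.8] turn -0.014 push dir after turn [0. 1.] q7 0.29 w 0.0232
t 46.08 key [ 0.5869 -0.0858  0.1665] F [-0.1  0.2 -2.4] shift now-axes [ 3.  -0.9 30.8] turn -0.014 push dir after turn [0. 1.] q7 0.29 w 0.0232
```

View pics/w61c.png

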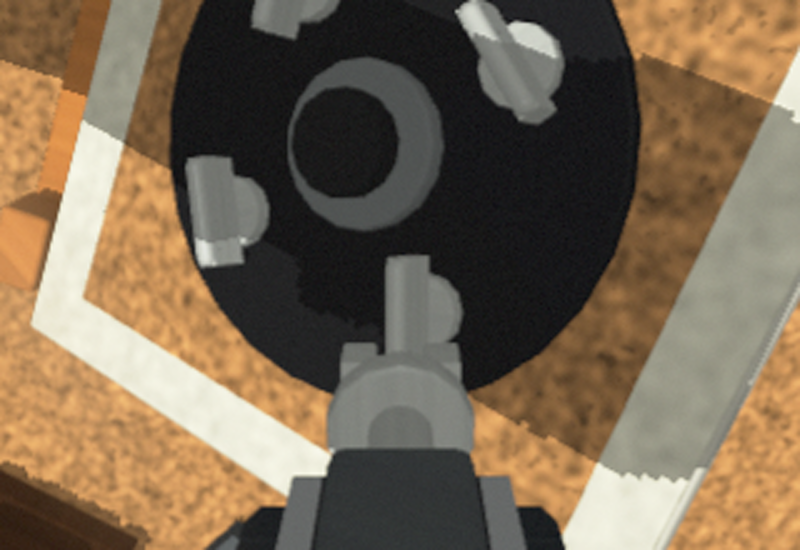

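play_rows(series=[-1, 0, 12, 0, 1, -1, 0, 20, 0, 1, -1, 0, 25, 0, 1, -1, 0, 28, 0, 1, -1, 0, 30, 0, 1, -1, 0, 30, 0, 1])

```text
time: 46.58
tool_pos: [0.5836, -0.0823, 0.2047]
tcp_rot: [-0.0, 0.583, 0.812, -0.0]
ft_force: [-0.0, 0.1, -3.0]
grip_width: 0.023
```

```bash
bash lk2.sh w62 d; for p in "-1.2 -12 3 -7" "-1.3 -12 -3 -8" "-1.4 -12 -7 -8" "-1.5 -12 -8 -9" "-1.6 -12 -9 -9"  "-1.7 -12 -10 -10" "-1.8 -12 -10 -10" "-1.9 -12 -10 -11" "-2.0 -12 -10 -11"; do python3 push.py d $p | sed 's/.*shift/shift/';done
```

```text
t 46.58 rel [  7.1 -11.   -7.7] theta -1.211 phi range (np.float64(-1.2200000000000069), np.float64(-1.2200000000000069), 1) F [-0.   0.1 -3. ] M [ 0.01 -0.04 -0.05]
46.5833 [ 0.58355385
shift now-axes [ 1.   0.2 -0.3] turn -0.011 push dir after turn [0. 1.] q7 0.29 w 0.0228
shift now-axes [ 1.2 -6.5  0.7] turn 0.089 push dir after turn [0. 1.] q7 0.29 w 0.0228
shift now-axes [  2.4 -11.1   0.7] turn 0.189 push dir after turn [0. 1.] q7 0.29 w 0.0228
shift now-axes [  3.5 -12.6   1.7] turn 0.289 push dir after turn [0. 1.] q7 0.29 w 0.0228
shift now-axes [  4.9 -13.9   1.7] turn 0.389 push dir after turn [0. 1.] q7 0.29 w 0.0228
shift now-axes [  6.5 -15.1   2.7] turn 0.489 push dir after turn [0. 1.] q7 0.29 w 0.0228
shift now-axes [  7.7 -15.2   2.7] turn 0.589 push dir after turn [0. 1.] q7 0.29 w 0.0228
shift now-axes [  8.9 -15.1   3.7] turn 0.689 push dir after turn [0. 1.] q7 0.29 w 0.0228
shift now-axes [ 10.1 -15.    3.7] turn 0.789 push dir after turn [-0.  1.] q7 0.29 w 0.0228
```

View pics/w62c.png

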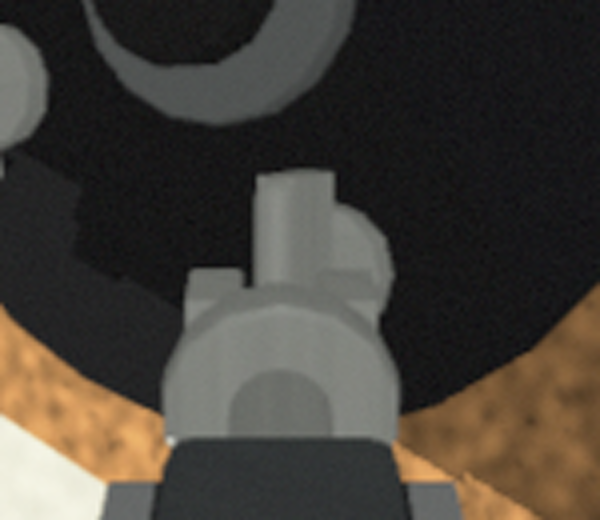

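play_rows(series=[1, -6, 0, 0.08, 1, 2, -11, 0, 0.18, 1, 3, -13, 0.5, 0.28, 1, 4, -14, 1, 0.34, 1, 5, -15, 1, 0.4, 1, 6, -15, 2, 0.47, 1, 7, -16, 2, 0.54, 1, 8, -16, 3, 0.62, 1, 9, -16, 3, 0.7, 1, 9, -16, 3, 0.7, 1])

```text
time: 47.47
tool_pos: [0.5724, -0.0794, 0.209]
tcp_rot: [0.006, 0.827, 0.562, 0.007]
ft_force: [3.6, -0.8, 15.5]
grip_width: 0.0228
```

```bash
bash lk2.sh w63 d
```

```text
t 47.47 rel [-10.2  -8.6  -3.1] theta -1.913 phi range None F [ 3.6 -0.8 15.5] M [-0.19 -0.9   0.  ]
47.4667 [ 0.57242661
```

View pics/w63c.png

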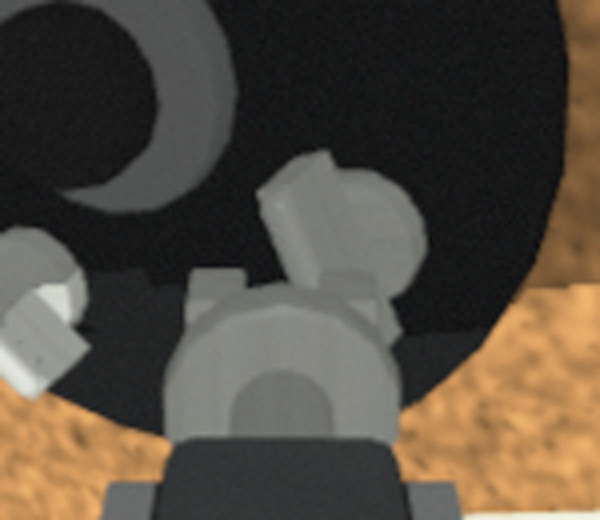

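play_rows(series=[0, 0, -10, 0, 1, 0, 0, -20, 0, 1, 0, 0, -20, 0, 1, 0, 0, -20, 0, 1])

```text
time: 47.85
tool_pos: [0.5656, -0.0792, 0.2226]
tcp_rot: [0.0, 0.826, 0.563, 0.0]
ft_force: [-0.1, -0.3, -2.0]
grip_width: 0.0227
```

```bash
python3 look.py w64 >/dev/null; python3 ph.py w64 bd; python3 ph.py w64 d 225;python3 est.py d; for t in -1.2 -1.3 -1.4; do python3 push.py d $t -12 3 -9| sed 's/.*shift/shift/';done
```

```text
b phi -1.50 err 197.2 shift 0 0
d phi -1.58 err 21.8 shift -1 0
d phi -1.56 err 215.1 shift -1 0
t 47.90 rel [-14.7  -8.8   9.3] theta -1.911 phi range (np.float64(-2.3), np.float64(0.8799999999999795), 107) F [-0.3 -0.2 -2.4] M [ 0.02  0.03 -0.  ]
shift now-axes [ 4.9 17.8 18.3] turn -0.711 push dir after turn [0. 1.] q7 -0.36 w 0.0227
shift now-axes [ 4.2 17.5 18.3] turn -0.611 push dir after turn [0. 1.] q7 -0.36 w 0.0227
shift now-axes [ 3.6 17.  18.3] turn -0.511 push dir after turn [0. 1.] q7 -0.36 w 0.0227
```

```bash
for p in "-1.6 -12 3 10" "-1.6 -12 3 -9" "-1.6 -12 -4 -9" "-1.7 -12 -8 -10" "-1.8 -12 -9 -10" "-1.9 -12 -9 -11" "-2.0 -12 -9 -11"; do python3 push.py d $p | sed 's/.*shift/shift/';done
```

```text
shift now-axes [ 2.5 16.  -0.7] turn -0.311 push dir after turn [0. 1.] q7 -0.36 w 0.0227
shift now-axes [ 2.5 16.  18.3] turn -0.311 push dir after turn [0. 1.] q7 -0.36 w 0.0227
shift now-axes [ 0.3  9.3 18.3] turn -0.311 push dir after turn [0. 1.] q7 -0.36 w 0.0227
shift now-axes [-0.3  4.6 19.3] turn -0.211 push dir after turn [0. 1.] q7 -0.36 w 0.0227
shift now-axes [ 0.3  2.8 19.3] turn -0.111 push dir after turn [0. 1.] q7 -0.36 w 0.0227
shift now-axes [ 1.1  2.  20.3] turn -0.011 push dir after turn [0. 1.] q7 -0.36 w 0.0227
shift now-axes [ 2.   1.3 20.3] turn 0.089 push dir after turn [-0.  1.] q7 -0.36 w 0.0227
```

play_rows(series=[1, 8, 0, -0.12, 1, 2, 16, 0, -0.24, 1, 2.5, 16, 0, -0.31, 1, 2.5, 16, 0, -0.31, 1, 2.5, 16, 10, -0.31, 1, 2.5, 16, 15, -0.31, 1, 2.5, 16, 18, -0.31, 1, 2.5, 16, 18.5, -0.31, 1])

```text
time: 48.57
tool_pos: [0.5811, -0.0826, 0.2027]
tcp_rot: [-0.0, 0.73, 0.684, -0.001]
ft_force: [-0.7, -0.4, -1.9]
grip_width: 0.0227
```

```bash
bash lk2.sh w65 d;for p in "-1.6 -12 -4 -9" "-1.7 -12 -8 -10" "-1.8 -12 -9 -10" "-1.9 -12 -9 -11" "-2.0 -12 -9 -11"; do python3 push.py d $p | sed 's/.*shift/shift/';done
```

```text
t 48.57 rel [  2.9 -11.9  -9.8] theta -1.601 phi range None F [-0.7 -0.4 -1.9] M [-0.02 -0.05  0.01]
48.5667 [ 0.58111742
shift now-axes [-0.3 -7.2 -0.5] turn -0.001 push dir after turn [0. 1.] q7 -0.07 w 0.0228
shift now-axes [  0.6 -11.9   0.5] turn 0.099 push dir after turn [0. 1.] q7 -0.07 w 0.0228
shift now-axes [  1.7 -13.5   0.5] turn 0.199 push dir after turn [0. 1.] q7 -0.07 w 0.0228
shift now-axes [  2.7 -13.9   1.5] turn 0.299 push dir after turn [0. 1.] q7 -0.07 w 0.0228
shift now-axes [  3.8 -14.3   1.5] turn 0.399 push dir after turn [-0.  1.] q7 -0.07 w 0.0228
```

View pics/w65c.png

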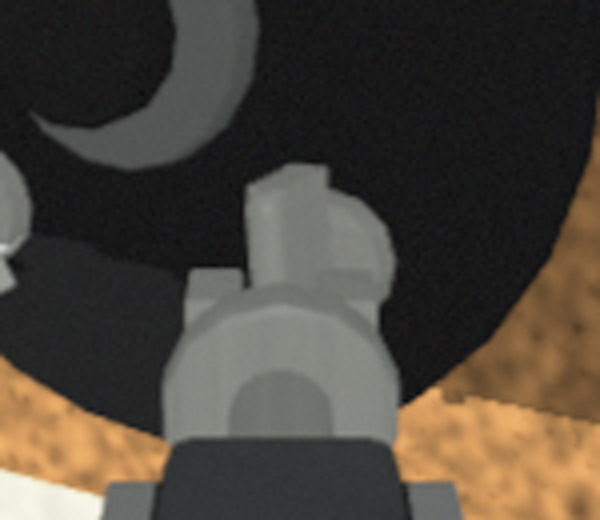

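play_rows(series=[0, -6, 1, 0.02, 1, 0, -9, 1.5, 0.07, 1, 0.5, -11, 2, 0.12, 1, 1, -12, 2.5, 0.18, 1, 1.5, -13, 3, 0.22, 1, 2, -13.5, 3, 0.27, 1, 2.5, -14, 4, 0.32, 1, 3, -14.5, 4, 0.36, 1, 3, -15, 4, 0.4, 1, 3, -15, 4, 0.4, 1])

```text
time: 49.45
tool_pos: [0.5745, -0.0804, 0.2039]
tcp_rot: [0.007, 0.851, 0.525, 0.008]
ft_force: [12.6, -3.5, -0.6]
grip_width: 0.0224
```

```bash
bash lk2.sh w66 d
```

```text
t 49.45 rel [-9.  -9.3 -8.1] theta -2.003 phi range None F [12.6 -3.5 -0.6] M [-0.91 -3.32  0.06]
49.45 [ 0.57446388 -
```

View pics/w66c.png

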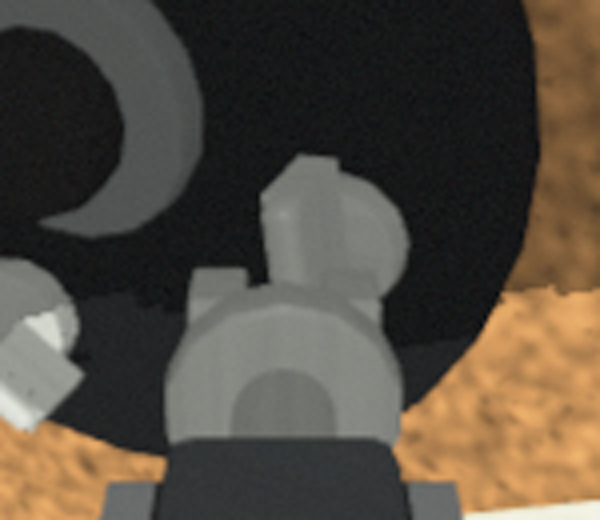

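play_rows(series=[0, -2, 0.5, 0.03, 1, 0, -4, 0.5, 0.06, 1, 0, -5, 0.5, 0.06, 1, 0, -5, 0.5, 0.06, 1])

```text
time: 49.83
tool_pos: [0.5729, -0.0797, 0.2049]
tcp_rot: [0.009, 0.866, 0.499, 0.011]
ft_force: [16.0, -4.7, 1.3]
grip_width: 0.0227
```

```bash
bash lk2.sh w67 d
```

```text
t 49.83 rel [-11.9  -8.2  -6.9] theta -2.062 phi range None F [16.  -4.7  1.3] M [-1.64 -4.45  0.04]
49.8333 [ 0.57293642
```

View pics/w67c.png

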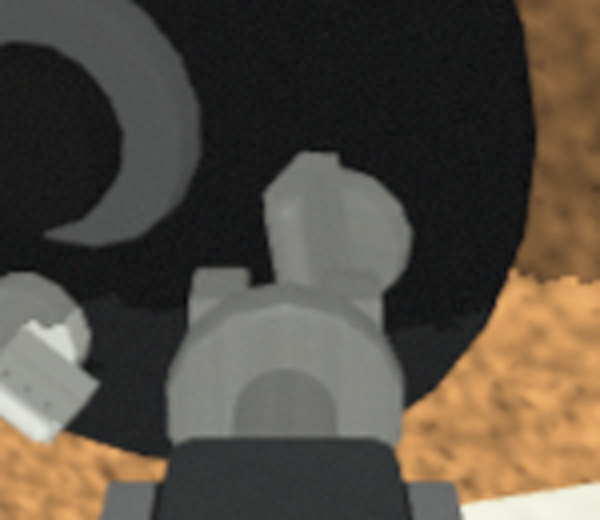

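play_rows(series=[0, 4, -2, 0, 1, 0, 5, -15, 0, 1, 0, 5, -25, 0, 1, 0, 5, -25, 0, 1, 0, 5, -25, 0, 1])

```text
time: 50.3
tool_pos: [0.5664, -0.0787, 0.2247]
tcp_rot: [0.0, 0.866, 0.5, 0.0]
ft_force: [-0.5, -0.5, -3.1]
grip_width: 0.0225
```

```bash
python3 look.py w68 >/dev/null; python3 ph.py w68 bd; python3 ph.py w68 d 225;python3 est.py d;  python3 - <<'P'
from h import *
import pickle
im=pickle.load(open('w68.pkl','rb'))[2]
save(cv2.resize(im[80:300,120:440],None,fx=2.5,fy=2.5,interpolation=cv2.INTER_CUBIC),'w68c.png')
P
```

```text
b phi -1.52 err 198.3 shift 0 0
d phi -1.98 err 29.7 shift -1 0
d phi -1.96 err 243.5 shift -1 0
t 50.35 rel [-14.8  -8.1  11.5] theta -2.061 phi range (np.float64(-2.3), np.float64(0.8799999999999795), 107) F [-0.   0.1 -2.5] M [ 0.07 -0.    0.01]
```

View pics/w68c.png

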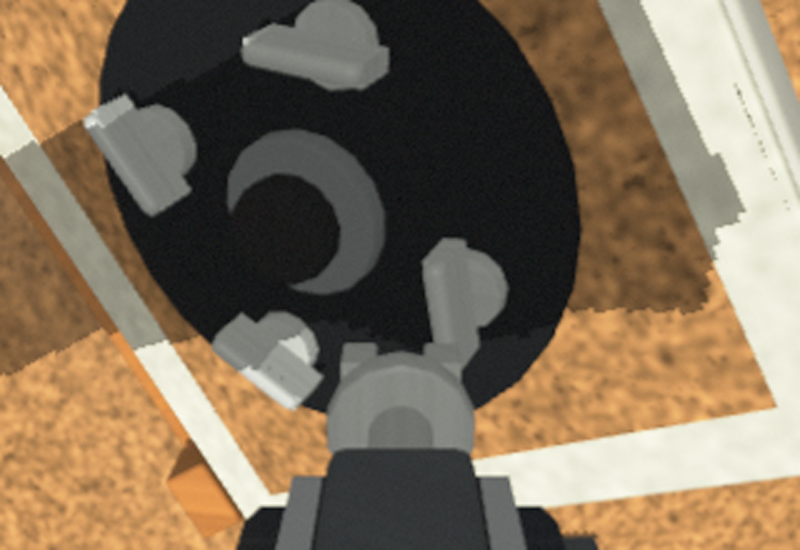

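```bash
python3 ph.py w68 abcd; ls *.pkl | head -80; python3 ph.py w61 b; cat ph.py
```

```text
a phi -0.60 err 159.4 shift -1 0
b phi -1.52 err 198.3 shift 0 0
c phi -1.04 err 64.8 shift 1 -1
d phi -1.98 err 29.7 shift -1 0
w1.pkl
w10.pkl
w11.pkl
w12.pkl
w13.pkl
w14.pkl
w15.pkl
w16.pkl
w17.pkl
w18.pkl
w19.pkl
w2.pkl
w20.pkl
w21.pkl
w22.pkl
w23.pkl
w24.pkl
w25.pkl
w26.pkl
w27.pkl
w28.pkl
w29.pkl
w3.pkl
w30.pkl
w31.pkl
w32.pkl
w33.pkl
w34.pkl
w35.pkl
w36.pkl
w37.pkl
w38.pkl
w39.pkl
w4.pkl
w40.pkl
w41.pkl
w42.pkl
w43.pkl
w44.pkl
w45.pkl
w46.pkl
w47.pkl
w48.pkl
w49.pkl
w5.pkl
w50.pkl
w51.pkl
w52.pkl
w53.pkl
w54.pkl
w55.pkl
w6.pkl
w60.pkl
w61.pkl
w62.pkl
w63.pkl
w64.pkl
w65.pkl
w66.pkl
w67.pkl
w68.pkl
w7.pkl
w8.pkl
w9.pkl
b phi -1.50 err 90.2 shift -1 0
from fit import *
import sys
# per-nut 1-D fit of phi with fixed plate pose; masks out key box
n=sys.argv[1]; s,p,im=pickle.load(open(n+'.pkl','rb'))
C=np.array([.5622,-.0403,.107]);YAW=-.034;F=frame(YAW)
g=im.max(2).astype(int); m=(((g>38)&(g-im.min(2)<25))*255).astype(np.uint8)
kb=[225,int(sys.argv[3]) if len(sys.argv)>3 else 214,335,420]
gx=cv2.GaussianBlur(im,(0,0),0.7)
# allow small global pixel shift using all visible nuts: fi
[... 425 characters left out ...]
exHull(np.round(pl).astype(np.int32)),1)
    b=discs(p,C,YAW); cv2.fillConvexPoly(roi,cv2.convexHull(np.round(np.r_[b[1],b[2]]).astype(np.int32)),0)
    W*=roi
    for ph in phis:
        r=np.zeros((420,560),np.uint8)
        for H in hulls(C,F,k,ph):
            cv2.fillConvexPoly(r,cv2.convexHull(np.round(proj(p,H)*16).astype(np.int32).reshape(-1,1,2)),255,cv2.LINE_AA,4)
        for du,dv in product(range(-3,4),range(-3,4)):
            rr=np.roll(np.roll(r,du,1),dv,0)
            e=(((rr[y0:y1,x0:x1]/255.-m[y0:y1,x0:x1]/255.)**2)*W[y0:y1,x0:x1]).sum()
            if e<best[0]: best=(e,ph,du,dv)
    print(k,'phi %.2f err %.1f shift %d %d'%(best[1],best[0],best[2],best[3]))
    out[k]=best
```

```bash
for w in w1 w2 w3 w4 w5 w6 w7; do echo $w; python3 ph.py $w abcd 419 2>&1 | tail -4; done; for p in "-1.5 0 2 20" "-1.5 0 2 -8"; do python3 push.py b $p;done
```

```text
w1
a phi -2.30 err 0.0 shift -3 -3
b phi -2.30 err 0.0 shift -3 -3
c phi -2.30 err 0.0 shift -3 -3
d phi -2.30 err 0.0 shift -3 -3
w2
a phi -2.30 err 0.0 shift -3 -3
b phi -2.30 err 0.0 shift -3 -3
c phi -2.30 err 0.0 shift -3 -3
d phi -2.30 err 0.0 shift -3 -3
w3
a phi 0.50 err 38.5 shift 0 0
b phi -0.40 err 58.7 shift 0 0
c phi 0.02 err 55.7 shift 0 0
d phi -0.76 err 45.7 shift 0 0
w4
a phi 0.54 err 51.7 shift 0 1
b phi -0.40 err 101.5 shift 0 0
c phi 0.00 err 80.0 shift 0 0
d phi -0.76 err 36.6 shift 0 0
w5
a phi 0.72 err 1555.0 shift -3 0
b phi -0.40 err 44.1 shift 0 0
c phi 0.02 err 60.4 shift 0 0
d phi -0.78 err 1177.7 shift 0 0
w6
a phi 0.54 err 1247.1 shift 1 3
b phi -0.40 err 76.6 shift 0 0
c phi 0.02 err 202.7 shift 0 0
d phi -0.68 err 2355.8 shift -2 3
w7
a phi 0.68 err 1677.4 shift 3 3
b phi -0.40 err 82.3 shift 0 0
c phi 0.02 err 176.2 shift 0 0
d phi -0.74 err 2544.2 shift -3 2
t 50.35 key [ 0.5656 -0.0839  0.1552] F [-0.   0.1 -2.5] shift now-axes [ 48.  -79.   26.8] turn -0.561 push dir after turn [0. 1.] q7 -0.50 w 0.0229
t 50.35 key [ 0.5656 -0.0839  0.1552] F [-0.   0.1 -2.5] shift now-axes [ 48.  -79.   54.8] turn -0.561 push dir after turn [0. 1.] q7 -0.50 w 0.0229
```

```bash
cat > home.py <<'P'
from goto import *
import sys
s,x,y,kp,yaw=state()
yt=-.338; turn=-((yt-yaw+np.pi)%(2*np.pi)-np.pi)
xn=np.array([np.cos(yt),np.sin(yt),0])
tgt=np.array([.472,-.2888,float(sys.argv[1])])
dd=tgt-kp+.0049*(xn-x)
print('t %.2f'%s['time'],'key',np.round(kp,4),'yaw %.3f'%yaw,'tcp',s['tool_pos'],'F',np.round(s['ft_force'],1),'shift',np.round([1000*dd@x,1000*dd@y,-1000*dd[2]],1),'turn %.3f'%turn,'q',np.round(s['q'],2),'w',round(s['grip_width'],4))
P
python3 home.py .13
```

```text
t 50.35 key [ 0.5656 -0.0839  0.1552] yaw 1.047 tcp [ 0.56592372 -0.07870287  0.22398479] F [-0.   0.1 -2.5] shift [-228.2   26.3   25.2] turn 1.385 q [ 0.16  0.31 -0.12  1.79  0.04  1.05 -0.5 ] w 0.0229
```

play_rows(series=[0, 0, -25, 0, 1, -20, 2, -45, 0.1, 1, -50, 5, -50, 0.22, 1, -80, 9, -50, 0.34, 1, -110, 13, -50, 0.46, 1, -140, 16, -50, 0.58, 1, -170, 20, -50, 0.7, 1, -200, 23, -50, 0.82, 1, -220, 25, -50, 0.94, 1, -228, 26, -50, 1.05, 1])

```text
time: 51.18
tool_pos: [0.472, -0.293, 0.2733]
tcp_rot: [0.0, 1.0, -0.008, -0.001]
ft_force: [-0.6, 0.0, -1.9]
grip_width: 0.0227
```

```bash
python3 home.py .13
```

```text
t 51.18 key [ 0.4689 -0.2939  0.2043] yaw -0.015 tcp [ 0.47195031 -0.29300279  0.27332641] F [-0.6  0.  -1.9] shift [ 2.7 -3.6 74.3] turn 0.323 q [ 0.35  0.24  0.16  1.77 -0.04  1.14 -1.07] w 0.0227
```

play_rows(series=[1, -2, 10, 0.12, 1, 2, -3, 30, 0.23, 1, 2.5, -3.5, 55, 0.32, 1, 2.5, -3.5, 70, 0.32, 1, 2.5, -3.5, 74, 0.32, 1, 2.5, -3.5, 74, 0.32, 1, 2.5, -3.5, 74, 0.32, 1])

```text
time: 51.77
tool_pos: [0.4778, -0.2859, 0.2006]
tcp_rot: [0.0, 0.987, -0.161, 0.0]
ft_force: [-0.1, 0.0, -2.7]
grip_width: 0.0227
```

```bash
python3 home.py .085; python3 look.py w70; cp pics/w70.png /dev/null; python3 - <<'P'
from h import *
for c in('scene','side'):
    save(robot.get_image(c),'h70_%s.png'%c)
P
```

```text
t 51.77 key [ 0.4745 -0.2855  0.1319] yaw -0.323 tcp [ 0.47780842 -0.28594353  0.20061188] F [-0.1  0.  -2.7] shift [-1.3  4.  46.9] turn 0.015 q [ 0.31  0.31  0.19  1.86 -0.07  0.98 -1.36] w 0.0227
51.7667 [ 0.47780842 -0.28594353  0.20061188] [ 7.14116340e-05  9.86996373e-01 -1.60742470e-01  1.15279346e-04] [ 0.55959361 -0.31340784  0.34285636] [-0.57623913  0.09645113 -0.13479049  0.80029817]
cam look [-0.30972243  0.10458733 -0.94505741]
```

View pics/w70.png

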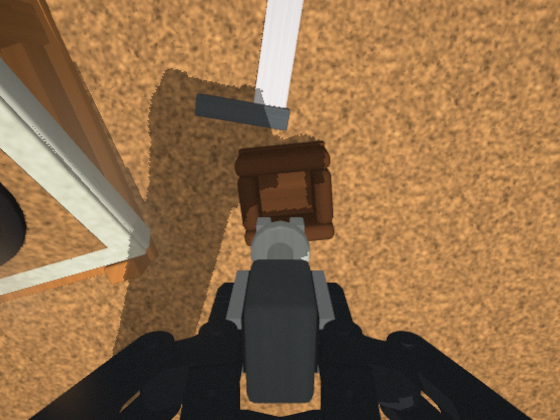

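View pics/h70_side.png

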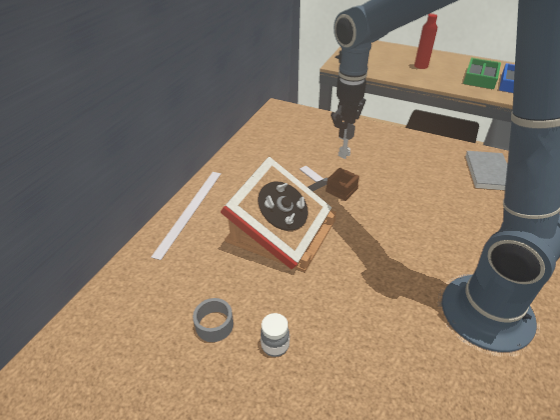

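View pics/h70_scene.png

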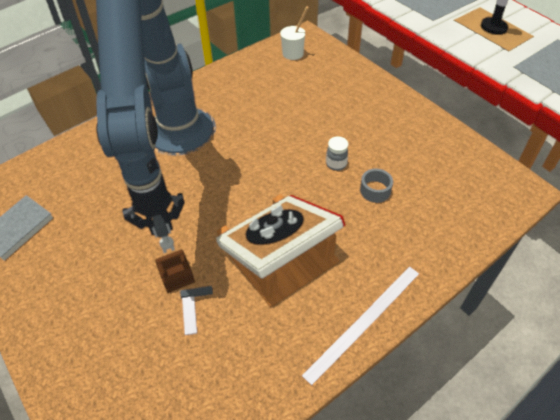

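```bash
python3 - <<'P'
from h import *
import pickle
s,p,im=pickle.load(open('w70.pkl','rb'))
v=im.copy()
for yaw,col in((-.28,(0,255,0)),):
  for h,z in((23,.055),(38,.055),(23,.011)):
    a=np.array([[1,1],[-1,1],[-1,-1],[1,-1]])*h/1000
    R=np.array([[np.cos(yaw),-np.sin(yaw)],[np.sin(yaw),np.cos(yaw)]])
    P=np.c_[a@R.T+[.472,-.2885],np.full(4,z)]
    q=np.array([np.ravel(proj(p,X)) for X in P])
    cv2.polylines(v,[np.round(q).astype(np.int32)],True,col)
save(cv2.resize(v[100:300,180:400],None,fx=3,fy=3,interpolation=cv2.INTER_CUBIC),'w70o.png')
P
```

```text
(no output)
```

View pics/w70o.png

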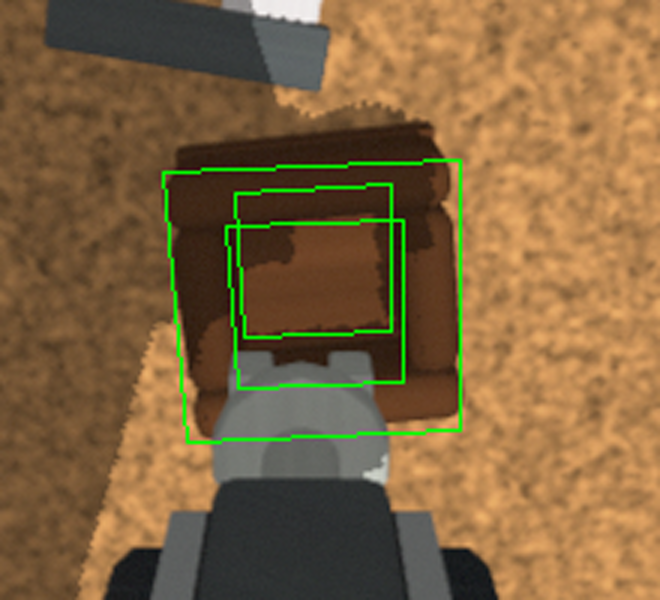

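play_rows(series=[-1.5, 4, 10, 0.015, 1, -1.5, 4, 35, 0.015, 1, -1.5, 4, 50, 0.015, 1, -1.5, 4, 55, 0.015, 1, -1.5, 4, 55, 0.015, 1])

```text
time: 52.33
tool_pos: [0.4739, -0.289, 0.1439]
tcp_rot: [-0.0, 0.986, -0.169, -0.001]
ft_force: [0.2, -0.4, -2.0]
grip_width: 0.0228
```

```bash
python3 home.py .085; python3 look.py w71|head -0
```

```text
t 52.33 key [ 0.471  -0.2886  0.0749] yaw -0.339 tcp [ 0.47391314 -0.2889876   0.1439227 ] F [ 0.2 -0.4 -2. ] shift [  1.   -0.1 -10.1] turn -0.001 q [ 0.33  0.37  0.18  1.92 -0.09  0.86 -1.35] w 0.0228Exception ignored on flushing sys.stdout:
BrokenPipeError: [Errno 32] Broken pipe
```

View pics/w71.png

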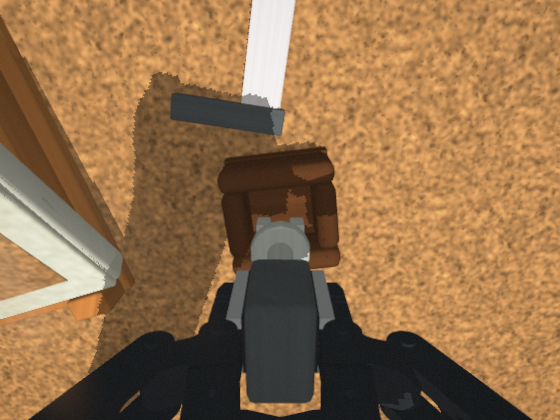

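play_rows(series=[0.5, 0, 15, 0, 1, 0.5, 0, 30, 0, 1, 0.5, 0, 45, 0, 1, 0.5, 0, 54, 0, 1, 0.5, 0, 58, 0, 1, 0.5, 0, 60, 0, 1, 0.5, 0, 60, 0, 1])

```text
time: 52.97
tool_pos: [0.4758, -0.2897, 0.0858]
tcp_rot: [0.0, 0.986, -0.168, 0.0]
ft_force: [0.3, 0.1, -2.2]
grip_width: 0.0227
```

```bash
python3 home.py .012; python3 look.py w72 >/dev/null
```

```text
t 52.97 key [ 0.4725 -0.2891  0.0171] yaw -0.338 tcp [ 0.47584556 -0.28973633  0.0857916 ] F [ 0.3  0.1 -2.2] shift [-0.5 -0.1  5.1] turn -0.000 q [ 0.34  0.45  0.17  1.96 -0.11  0.74 -1.34] w 0.0227
```

View pics/w72.png

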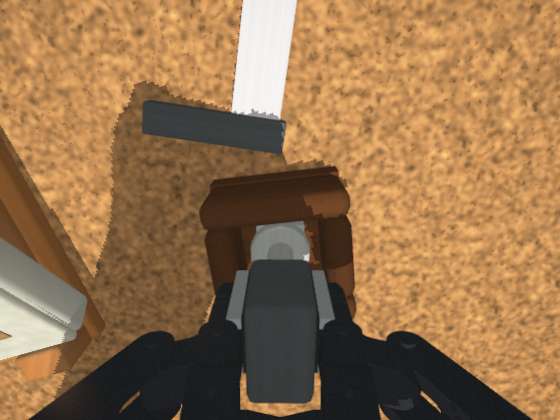

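In the pocket, no contact yet; about 5 mm to the floor.

play_rows(series=[0, 0, 2, 0, 1, 0, 0, 4, 0, 1, 0, 0, 5, 0, 1, 0, 0, 6, 0, 1, 0, 0, 6, 0, 1])

```text
time: 53.43
tool_pos: [0.4757, -0.2895, 0.0806]
tcp_rot: [-0.0, 0.986, -0.168, 0.0]
ft_force: [-2.4, 1.8, 5.6]
grip_width: 0.0222
```

play_rows(series=[0, 0, -0.5, 0, 0.6, 0, 0, -0.5, 0, 0.5, 0, 0, -0.5, 0, 0.3, 0, 0, -0.5, 0, 0, 0, 0, -0.5, 0, 0, 0, 0, -0.5, 0, 0, 0, 0, -0.5, 0, 0, 0, 0, -0.5, 0, 0])

```text
time: 54.1
tool_pos: [0.4754, -0.2894, 0.0798]
tcp_rot: [0.0, 0.986, -0.168, 0.0]
ft_force: [-0.0, -0.4, 0.0]
grip_width: 0.0853
```

```bash
python3 look.py w73 >/dev/null; python3 home.py .1
```

```text
t 54.15 key [ 0.4721 -0.2888  0.011 ] yaw -0.338 tcp [ 0.4754151  -0.28936617  0.07978801] F [-0.6 -0.6 -0.9] shift [ -0.1   0.  -89. ] turn -0.000 q [ 0.34  0.46  0.17  1.97 -0.11  0.72 -1.33] w 0.0854
```

View pics/w73.png

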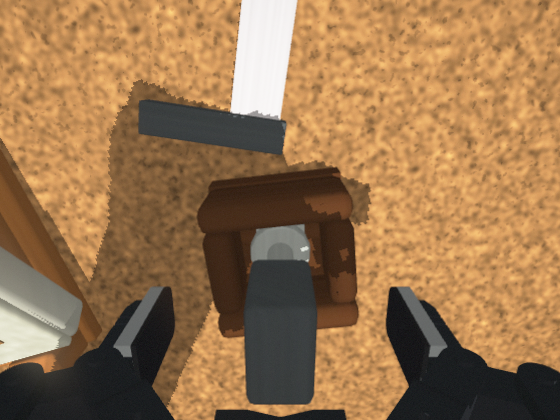

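Key standing free. Raise straight up.

play_rows(series=[0, 0, -10, 0, 0, 0, 0, -30, 0, 0, 0, 0, -60, 0, 0, 0, 0, -95, 0, 0, 0, 0, -130, 0, 0, 0, 0, -140, 0, 0, 0, 0, -140, 0, 0, 0, 0, -140, 0, 0])

```text
time: 54.82
tool_pos: [0.4753, -0.2893, 0.2203]
tcp_rot: [0.0, 0.986, -0.168, 0.001]
ft_force: [-0.2, -0.3, 0.0]
grip_width: 0.0855
```

```bash
python3 look.py w74 >/dev/null; python3 - <<'P'
from h import *
import pickle
r=robot.spot_in('key_grip','wrist'); print(r[:2])
s,p,im=pickle.load(open('w74.pkl','rb'))
R=rot(p['attitude']); 
for d in r[:2]: print(np.round(np.array(p['eye'])+R@np.array(d['position']),4),d['score'])
im2=robot.get_image('side');save(im2,'h74_side.png');save(robot.get_image('scene'),'h74_scene.png')
print(robot.observe()['time'],robot.observe()['ft_force'])
P
```

```text
[{'position': [-0.0026, 0.007, -0.2531], 'score': 0.93}]
[ 0.4859 -0.2901  0.1211] 0.93
55.0167 [-0.14663291 -0.12477266 -0.70129638]
```

View pics/w74.png

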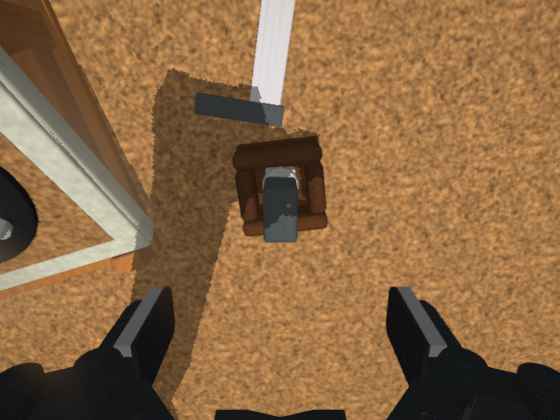

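View pics/h74_side.png

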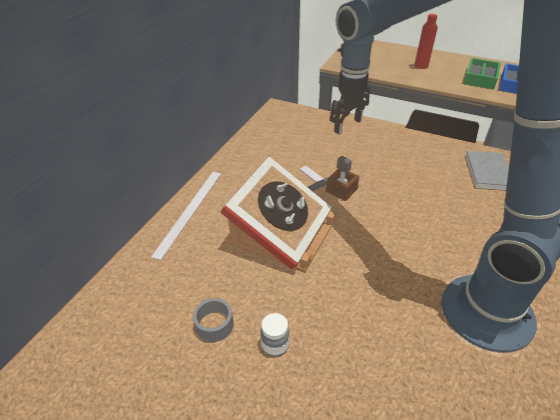

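```bash
python3 -c "
from plant import robot
print(robot.job_done())"
```

```text
the job is handed in; nothing more can be done
None
```

The job is handed in at t ≈ 55 s of the 72 s allowed: all four nuts are tightened in two cross-order passes, and the key is back in its stand, released. No verdict was reported.

| Nut | Turned from its start (rad) | At its stop? |
|---|---|---|
| a | about 1.13 | yes, reached its stop on the second pass |
| b | about 1.11 (single views 1.08–1.17) | not confirmed separately by a further push |
| c | about 1.06 | yes, a 17 N push did not move it |
| d | about 1.2 | yes, a final push of about 16 N left it lagging the slot |

- **Margins:** the wing angles were measured from wrist pictures, good to about 0.03 rad. That makes b and c the thin ones against the 1.05 rad limit. The starting angle of each nut (0 to 0.15 rad) adds to these figures.
- **Slip:** on d's second pass the key slipped off the wing once, partway through the turn. I re-engaged it and finished the turn.
- **Key:** the last wrist and side pictures show it upright in the pocket. The detector put its top at (0.486, −0.290, 0.121), about 14 mm from my stand centre. The hand pose before release put the key on the centre line instead. Both are within the 30 mm limit.
- **Clearance:** at hand-in the gripper was open about 140 mm above the release point, with wrist force under 1 N. In the last pictures the tub, tape and square look undisturbed, but I did not measure them.

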